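Weigh the pantry canisters

ROBOT

A 7-joint arm with a two-finger parallel gripper is mounted at the origin on the work surface. World frame = base frame: x ahead of the robot, y to its left, z up, the work surface at z = 0. Lengths are in m, angles in rad, forces in N, time in s.
With the tool pointing down it reaches from about 0.4 to 0.85 m from the base axis. Payload 10.4 kg.
Tool frame: the origin (TCP) lies between the finger pads; the fingertips stand manip.finger_overhang ahead of it and the grasp point (between the pads) lies 11 mm behind it (manip.finger_overhang is the distance from the TCP to the fingertips, in m); x points along the fingers, z is the direction in which the jaws open and shut, and the axes are right-handed (so a half turn about x gives the same grasp; the last joint's range is limited). The gripper opens to 85 mm and grips with 20 to 120 N. Pads are 22 mm wide; open, the fingers measure 114 mm over their backs; the gripper's body (76 mm by 85 mm) begins 54 mm behind the grasp point. The pads swing forward as they close: fully open they stand 13 mm farther back than shut.
Start: joints at [1.093, 0.332, -0.065, 1.46, 0.022, 1.35, -0.088], TCP at [0.275, -0.561, 0.239] pointing down, gripper open.
Joint ranges: [-2.6, 2.6], [-0.5, 2.12], [-1.47, 1.34], [0.16, 2.42], [-1.27, 4.41], [0.06, 2.06], [-2.6, 2.6]. Speed limits (rad/s): [2.22, 2.22, 2.79, 2.79, 3.14, 3.14, 3.14].

INTERFACE

Orientations are given as a unit quaternion [x, y, z, w].
In Python, from workcell import get_obs, camera, workorder, manip gives the robot as it stands. The module is installed in compiled form; this text tells all that it offers.
- The arm moves only by the tool play_rows, never from a script. Its argument "increments" is text: rows parted by semicolons, each of 4 numbers parted by spaces: the shift along the tool's x, y, z in m, then the turn about the tool's x in rad. A call has 1 to 20 rows; each row shifts and turns the pose as measured when the row begins, along the tool's axes as they then stand; what a row does not reach is not made up. A row lasts 1/10 s, in which the tool goes at most 50 mm and 8.59 degrees, less where a joint would pass 70% of its speed; a pose out of reach is approached as far as the arm can. A call is refused whole if a number of a shift passes 0.05 or a number of a turn 0.15, either way. A call with a gripper value outside its range is refused whole. "hand" is the gripper command: -1 is fully open, 1 is shut, values between are in proportion, set as the call begins (left out, the last holds). The fingers move at their own pace and stop on an object; "squeeze" is the grip in N (left out, the last holds). Time passes only in rows, so rows that do not move let the fingers close. It gives the time, the measured TCP pose, the force and the opening at its end, in the units of the state.
- get_obs(): the state, without advancing time (a new reading comes with each control period).
- camera(name): name is "side" or "top"; returns a dict with "img" (400x640x3 uint8, blue, green, red), "fov_y" (degrees; the focal length in pixels is half the picture's height over the tangent of half this angle, whatever the lens; pixels are square), "cx", "cy" (the principal point, pixels), "distortion" ([k1, k2, p1, p2, k3] as OpenCV has them; the pictures are not rectified), "R" (3x3) and "t" (3): a world point X has camera coordinates R X + t. Camera axes: x right, y down, z forward; pixel columns grow to the right and rows downward; lengths in m; the calibration is good to about 2 mm. A picture is of the moment at which its call begins. There is no depth.
- workorder.hand_in(): hands the job in, once; it reports no verdict.
The state is a dict: "clock": time; "joint_pos": joint angles; "joint_velocities": joint speeds; "tau": joint torques, N m; "position": TCP position; "ee_rot": TCP orientation; "ft_force": force on the tool from outside, world axes, zero at the start; "torque": the same for the moment, N m; "grip_width": opening from 0.0 (shut) to 1.0 (fully open).
Only numpy, scipy, OpenCV 4.12 (cv2) and the standard library are available. Lean on these libraries where they do the work, as an engineer would, in place of code of your own. Each camera call takes 0.05 s, during which the arm holds its last target.

TASK

Clear the kitchen scale by hanging the wooden-handled scoop by its eye on the stand's peg. Then weigh every canister that is there, one at a time and from the shortest to the tallest: set it down gently, upright and centred on the scale's pan without driving the pan onto its stop, let go until it has settled for a good second, and then stand it in the wooden tray. Finish with the pan empty, the scoop hanging and all the canisters upright in the tray, and leave the other things where they are.

Things in the scene. Friction and masses are not known exactly. Their poses are not given: they have to be found in the camera images.
- scoop: measuring scoop, stands on the scale's pan at the start, 0.13 kg: steel cup 52 mm across, 50 high, with an upright straight wooden handle at its side, 30 mm wide (its y), 10 thick (its x), rising to 172 mm; pinch it across the 30 mm, anywhere. Origin: centre of the cup's underside, z up; +x points from cup to handle (mid-plane at x = +31 mm). Hangs up to 20 degrees out of plumb, cup swinging under the peg
- scoop_eye (a point): centre of the eye (hanging hole) in the scoop's handle, 153 mm above the scoop's underside; the opening is 18 mm wide and 22 mm high and goes through the 10 mm thickness along the scoop's x
- stand: fixed hanging stand: round wooden foot 120 mm across, wooden post 20 mm thick and 214 high, and one steel peg 8 mm thick that leaves the post near its top in the stand's -x direction (roughly toward the robot) and rises gently to its free tip. Origin: centre under the foot, z up. The scoop's cup has to point away from the post
- peg_root (a point): where the peg's axis meets the post's axis, 205 mm above the table (the post's face is 10 mm out from here)
- peg_tip (a point): centre of the peg's rounded free end, 100 mm out from peg_root along the stand's -x and 17 mm higher
- pan_centre (a point): centre of the upper face of the scale's round flat steel pan (150 mm across, no rim; marked with a ring 90 mm across and a dot), 75 mm above the table when empty; it sinks with the pan. The scale's fixed white body below it is 150 by 180 by 40 mm
- pan (a joint): how far the pan has sunk, m: 0 when empty; the spring gives 1 mm per 0.45 N (damped, it settles in under a second), the stop is at 0.025. The heaviest canister sinks it about 14 mm; more than 23 mm counts as driven onto its stop
- tray: fixed shallow wooden tray, 360 mm (its x) by 170 mm (its y) outside, walls 7 mm thick and 18 high, floor 7 mm above the table. Origin: centre of its underside, z up. Four canisters fit in a row along its x, 84 mm apart
- canister_a: shortest of four possible white ceramic canisters with a flat light-wood lid flush at the top (all in one piece): a plain cylinder with a heavy foot, 64 mm across and 50 mm high, about 0.25 kg, standing on the table; may be absent (three or all four of them are there). Origin: centre of its underside, z up
- canister_b: second shortest of four possible white ceramic canisters with a flat light-wood lid flush at the top (all in one piece): a plain cylinder with a heavy foot, 64 mm across and 68 mm high, about 0.33 kg, standing on the table; may be absent (three or all four of them are there). Origin: centre of its underside, z up
- canister_c: second tallest of four possible white ceramic canisters with a flat light-wood lid flush at the top (all in one piece): a plain cylinder with a heavy foot, 64 mm across and 86 mm high, about 0.41 kg, standing on the table; may be absent (three or all four of them are there). Origin: centre of its underside, z up
- canister_d: tallest of four possible white ceramic canisters with a flat light-wood lid flush at the top (all in one piece): a plain cylinder with a heavy foot, 64 mm across and 106 mm high, about 0.50 kg, standing on the table; may be absent (three or all four of them are there). Origin: centre of its underside, z up
- mug: bystander, leave alone: blue ceramic mug, 76 across, 85 high (mm). Origin: under its centre
- bowl: bystander, leave alone: dark wooden bowl, 100 across, 50 high (mm). Origin: under its centre
- oil: bystander, leave alone: green glass bottle, 60 across, 190 high (mm). Origin: under its centre
- jam: bystander, leave alone: amber glass jar with a steel lid, 68 across, 90 high (mm). Origin: under its centre
- spatula: bystander, leave alone: wooden-handled spatula lying flat
- salt_box: bystander, leave alone: closed wooden box, 70 square, 55 high (mm). Origin: under its centre

How it is judged:
On the way, in this order (a step that is already met when the one before it is completed fails the run):
1. the scoop hangs by its eye on the peg, let go (x of scoop_eye in the frame of stand between -0.098 and -0.008 m and y of scoop_eye in the frame of stand between -0.012 and 0.012 m and z of scoop_eye in the frame of stand between 0.18 and 0.225 m and contact force between scoop and stand above 0.3 N and contact force between scoop and the fingers below 0.05 N and linear speed of scoop below 0.05 m/s), for 0.3 s.
2. the shortest canister stands alone on the pan, upright, centred within 15 mm, let go and settled (horizontal distance between canister_a and pan_centre below 0.015 m and z of canister_a in the frame of pan_centre between -0.004 and 0.004 m and angle between canister_a's own z axis and vertical below 0.1 rad and linear speed of canister_a below 0.02 m/s and contact force between canister_a and the fingers below 0.05 N and horizontal distance between each of canister_b, canister_c, canister_d and canister_a above 0.1 m), for 0.5 s.
3. the second shortest canister stands alone on the pan, upright, centred within 15 mm, let go and settled (horizontal distance between canister_b and pan_centre below 0.015 m and z of canister_b in the frame of pan_centre between -0.004 and 0.004 m and angle between canister_b's own z axis and vertical below 0.1 rad and linear speed of canister_b below 0.02 m/s and contact force between canister_b and the fingers below 0.05 N and horizontal distance between each of canister_a, canister_c, canister_d and canister_b above 0.1 m), for 0.5 s.
4. the second tallest canister stands alone on the pan, upright, centred within 15 mm, let go and settled (horizontal distance between canister_c and pan_centre below 0.015 m and z of canister_c in the frame of pan_centre between -0.004 and 0.004 m and angle between canister_c's own z axis and vertical below 0.1 rad and linear speed of canister_c below 0.02 m/s and contact force between canister_c and the fingers below 0.05 N and horizontal distance between each of canister_a, canister_b, canister_d and canister_c above 0.1 m), for 0.5 s.
5. the tallest canister stands alone on the pan, upright, centred within 15 mm, let go and settled (horizontal distance between canister_d and pan_centre below 0.015 m and z of canister_d in the frame of pan_centre between -0.004 and 0.004 m and angle between canister_d's own z axis and vertical below 0.1 rad and linear speed of canister_d below 0.02 m/s and contact force between canister_d and the fingers below 0.05 N and horizontal distance between each of canister_a, canister_b, canister_c and canister_d above 0.1 m), for 0.5 s.
At the end, for the whole second after the job is handed in: The scoop hangs by its eye on the peg, let go and still; the pan is empty (sunk less than 2 mm); every canister present stands upright (within 0.1 rad) on the tray's floor inside its walls, let go and at rest (all of step 1 and value of joint pan below 0.002 m and x of canister_a in the frame of tray between -0.15 and 0.15 m and y of canister_a in the frame of tray between -0.06 and 0.06 m and z of each of canister_a, canister_b, canister_c, canister_d in the frame of tray below 0.012 m and angle between each of canister_a, canister_b, canister_c, canister_d's own z axis and vertical below 0.1 rad and linear speed of each of canister_a, canister_b, canister_c, canister_d below 0.02 m/s and contact force between each of canister_a, canister_b, canister_c, canister_d and the fingers below 0.05 N and x of canister_b in the frame of tray between -0.15 and 0.15 m and y of canister_b in the frame of tray between -0.06 and 0.06 m and x of canister_c in the frame of tray between -0.15 and 0.15 m and y of canister_c in the frame of tray between -0.06 and 0.06 m and x of canister_d in the frame of tray between -0.15 and 0.15 m and y of canister_d in the frame of tray between -0.06 and 0.06 m); the robot touches nothing.
It fails at once if the pan is driven onto its stop (value of joint pan above 0.023 m).
It fails at once if a bystander is displaced by more than 40 mm (distance of any of mug, bowl, oil, jam, spatula, salt_box from where it was at the start of the episode above 0.04 m).
Of canister_a, canister_b, canister_c, canister_d only 3 to 4 are there at a start; the rules pass over those that are not, and their reading is None.
At some moment in a run one of canister_a, canister_b, canister_c, canister_d may be knocked a few centimetres aside while the robot is not near it.
It also fails if it takes over 210 s, if anything falls off the work surface, if the arm or the gripper's body presses on something with over 40 N, if the wrist force passes 120 N, or if a joint passes its speed limit or range.

## Working session

There is one attempt and no reset: what is moved stays moved. The work goes in short steps, Python scripts to look and compute and a tool call to move; the robot and the scene stay as the last step left them, time stands still between calls to the robot, and variables do not carry over. Pictures are saved under pics/ and viewed, and the job is handed in when it is done.

Besides the shell and the picture viewer there is one more tool, called after "Emit:" as name(argument=value, ...), one argument or row to a line, values as JSON. play_rows: Moves the arm, as the interface text tells. Its arguments: {"type":"object","properties":{"increments":{"type":"string"},"hand":{"type":"number"},"squeeze":{"type":"number"}},"required":["increments"]}

```bash
mkdir -p pics; ls
python3 - <<'E'
from workcell import get_obs, camera, workorder, manip
import cv2, numpy as np
o=get_obs(); print({k:np.round(v,3).tolist() for k,v in o.items()}); print(manip.finger_overhang, [a for a in dir(manip) if a[0]!='_'])
for n in ("side","top"):
    c=camera(n); cv2.imwrite(f"pics/{n}0.png",c["img"])
    print(n,c["fov_y"],c["cx"],c["cy"],c["distortion"],np.round(c["R"],4).tolist(),c["t"])
E
```

```text
pics
{'clock': 0.0, 'joint_pos': [1.093, 0.333, -0.065, 1.461, 0.022, 1.35, -0.089], 'joint_velocities': [0.001, 0.001, -0.001, 0.0, -0.0, 0.0, -0.0], 'tau': [-0.001, -62.545, 0.048, -39.16, 0.016, 0.01, 0.0], 'position': [0.274, -0.561, 0.239], 'ee_rot': [0.375, 0.6, -0.374, 0.599], 'ft_force': [0.27, 0.337, 0.76], 'torque': [0.009, -0.032, -0.002], 'grip_width': 1.0}
0.008 ['MotionError', 'finger_overhang']
side 50.97813067212249 318.4897132004355 192.15524715863586 [-0.10301174  0.          0.          0.          0.        ] [[-0.9765, -0.2157, 0.0043], [-0.1546, 0.6861, -0.7109], [0.1504, -0.6948, -0.7033]] [0.48783625 0.20315168 1.52925051]
top 46.49691207119011 313.62247082051005 189.1310487349761 [-0.12253681  0.          0.          0.          0.        ] [[-0.0287, -0.9995, -0.0138], [-0.9905, 0.0303, -0.1338], [0.1342, 0.0098, -0.9909]] [0.01916715 0.53201331 1.4119227 ]
```

View pics/side0.png

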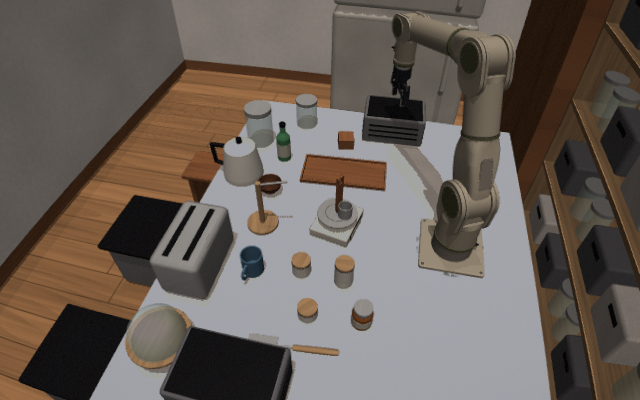

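View pics/top0.png

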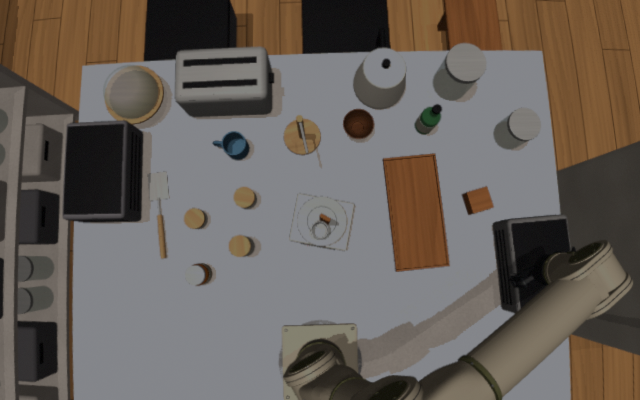

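The scene shows three canisters (top view about (245,198), (195,218), (241,246)), the scale with scoop at (322,222), stand foot at (302,137), and the tray at (416,212). I'll zoom in to measure.

```bash
cat > h.py <<'E'
from workcell import get_obs, camera, workorder, manip
import cv2, numpy as np
from scipy.spatial.transform import Rotation as Ro
def K(c):
    f=200/np.tan(np.radians(c["fov_y"])/2); return np.array([[f,0,c["cx"]],[0,f,c["cy"]],[0,0,1.]])
def ray(c,uv):
    p=cv2.undistortPoints(np.array([[uv]],float),K(c),np.array(c["distortion"]))[0,0]
    R=np.array(c["R"]);t=np.array(c["t"]); return -R.T@t, R.T@np.array([p[0],p[1],1.])
def onz(c,uv,z):
    o,d=ray(c,uv); return o+d*(z-o[2])/d[2]
def proj(c,X):
    r,_=cv2.Rodrigues(np.array(c["R"])); return cv2.projectPoints(np.array(X,float).reshape(-1,1,3),r,np.array(c["t"],float),K(c),np.array(c["distortion"]))[0].reshape(-1,2)
def tri(c1,u1,c2,u2):
    A=[];b=[]
    for c,u in((c1,u1),(c2,u2)):
        o,d=ray(c,u); d/=np.linalg.norm(d); P=np.eye(3)-np.outer(d,d); A.append(P);b.append(P@o)
    x=np.linalg.lstsq(np.vstack(A),np.hstack(b),rcond=None)[0]
    return x,proj(c1,x)[0]-u1,proj(c2,x)[0]-u2
def crop(c,x0,y0,w,h,s,fn):
    cv2.imwrite(fn,cv2.resize(c["img"][y0:y0+h,x0:x0+w],None,fx=s,fy=s,interpolation=cv2.INTER_CUBIC))
def st():
    o=get_obs(); M=Ro.from_quat(o["ee_rot"]).as_matrix(); print("t",round(o["clock"],2),"p",np.round(o["position"],4),"x",np.round(M[:,0],3),"y",np.round(M[:,1],3),"z",np.round(M[:,2],3),"F",np.round(o["ft_force"],1),"g",round(o["grip_width"],3)); return np.array(o["position"]),M,o
E
python3 - <<'E'
from h import *
s=camera("side");t=camera("top")
import pickle; pickle.dump((s,t),open("c0.pkl","wb"))
crop(t,170,170,100,100,6,"pics/t_can.png"); crop(s,280,240,110,90,7,"pics/s_can.png")
crop(t,270,110,100,150,4,"pics/t_sc.png"); crop(s,235,160,140,110,5,"pics/s_sc.png"); crop(t,375,145,85,135,4,"pics/t_tr.png")
st()
E
```

```text
t 0.2 p [ 0.2744 -0.5613  0.2388] x [-0.     0.001 -1.   ] y [ 0.898  0.439 -0.   ] z [ 0.439 -0.898 -0.001] F [ 0.4 -0.  -0.6] g 0.996
```

View pics/t_can.png

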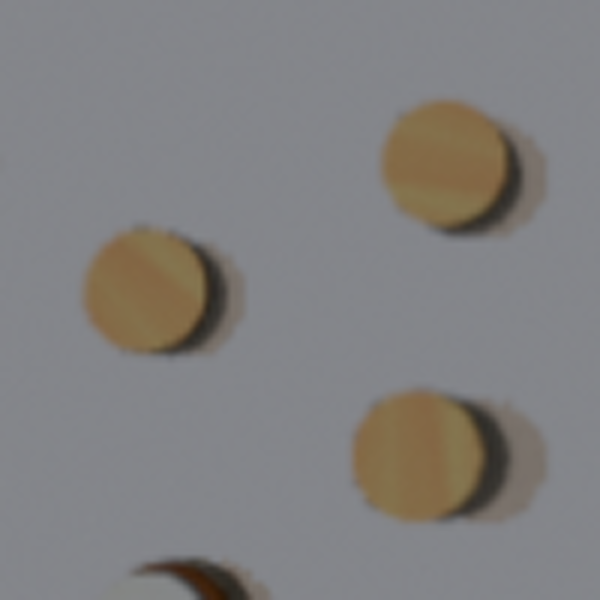

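View pics/s_can.png

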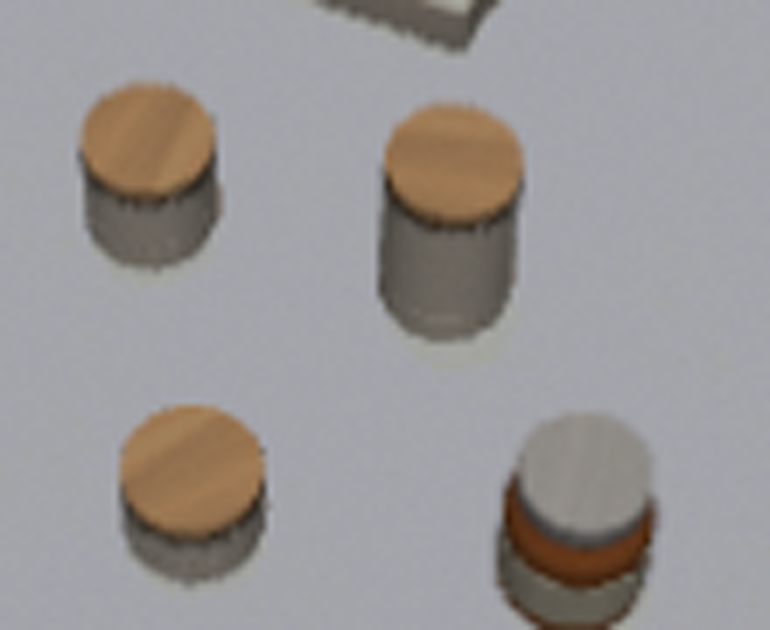

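View pics/t_sc.png

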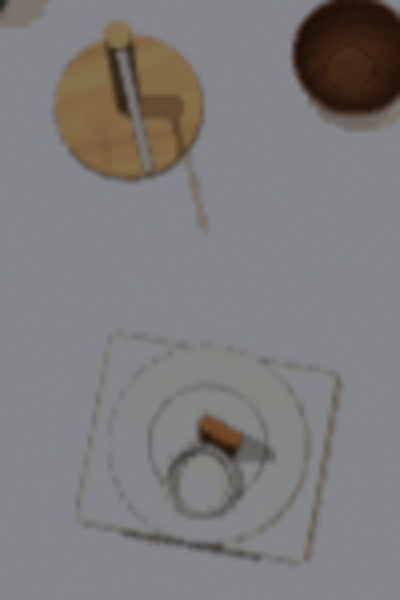

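View pics/s_sc.png

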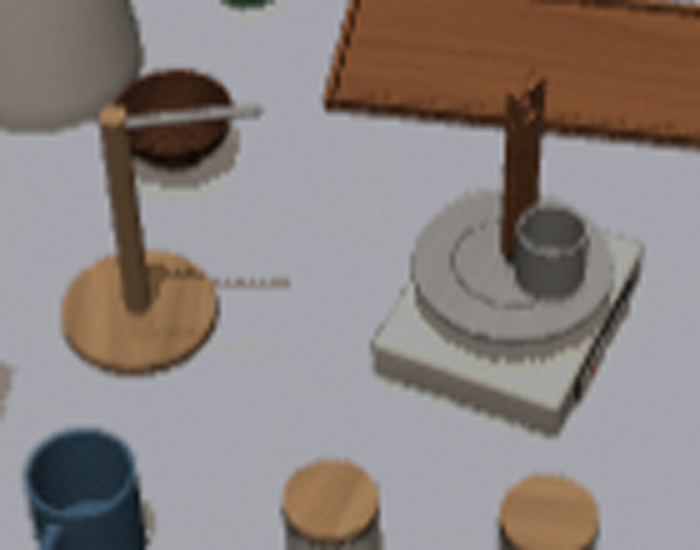

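View pics/t_tr.png

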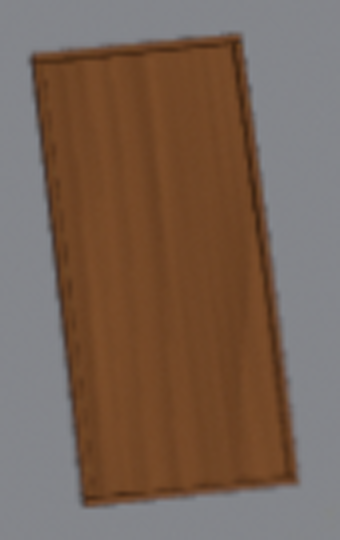

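```bash
cat > m0.py <<'E'
from h import *
import pickle
s,t=pickle.load(open("c0.pkl","rb"))
cv=lambda x,y,x0,y0,k:np.array([x/k+x0+.5/k-.5,y/k+y0+.5/k-.5])
T=lambda x,y:cv(x,y,170,170,6); S=lambda x,y:cv(x,y,280,240,7)
for n,a,b in(("P",T(443,162),S(148,140)),("Q",T(145,290),S(192,471)),("R",T(418,456),S(454,163))):
    x,e1,e2=tri(t,a,s,b); print(n,np.round(x,4),np.round(e1,2),np.round(e2,2))
    for h in(.05,.068,.086,.106): print("  ",h,np.round(onz(t,a,h)[:2],4),np.round(onz(s,b,h)[:2],4))
T2=lambda x,y:cv(x,y,270,110,4); S2=lambda x,y:cv(x,y,235,160,5)
print("pan",onz(t,T2(209,445),.075),onz(s,S2(512,267),.075), "ring",onz(t,T2(207.5,440),.075))
for n,a,b in(("posttop",T2(118,33),S2(114,117)),("tip",T2(148,173),S2(257,111)),("cuprim",T2(205,482),S2(553,232)),("htop",T2(221,432),S2(525,95))):
    x,e1,e2=tri(t,a,s,b); print(n,np.round(x,4),np.round(e1,2),np.round(e2,2))
print("foot",onz(t,T2(129,107),.015),onz(s,S2(140,308),.012))
C=np.array([onz(t,cv(x,y,375,145,4),.018) for x,y in((33,55),(240,36),(297,484),(85,505))]);print(C)
print("tray",C.mean(0),np.linalg.norm(C-np.roll(C,1,0),axis=1))
E
python3 m0.py
```

```text
P [0.5125 0.2182 0.0653] [-0.02 -0.17] [0.15 0.03]
   0.05 [0.5139 0.2206] [0.5161 0.2074]
   0.068 [0.5116 0.2177] [0.5125 0.22  ]
   0.086 [0.5094 0.2148] [0.5088 0.2327]
   0.106 [0.5069 0.2115] [0.5047 0.2468]
Q [0.4528 0.3773 0.0464] [-0.02 -0.16] [0.15 0.03]
   0.05 [0.452  0.3763] [0.4527 0.3794]
   0.068 [0.4506 0.3714] [0.45   0.3894]
   0.086 [0.4491 0.3665] [0.4473 0.3994]
   0.106 [0.4475 0.361 ] [0.4443 0.4105]
R [0.3634 0.2261 0.1025] [-0.02 -0.23] [0.21 0.03]
   0.05 [0.3636 0.2351] [0.3681 0.1883]
   0.068 [0.3633 0.232 ] [0.3667 0.2013]
   0.086 [0.363  0.2289] [0.3653 0.2142]
   0.106 [0.3626 0.2254] [0.3638 0.2286]
pan [ 0.43028297 -0.01897704  0.075     ] [ 0.43192642 -0.00890463  0.075     ] ring [ 0.43406803 -0.01796837  0.075     ]
posttop [0.711  0.0364 0.2112] [-0.   -0.03] [0.02 0.01]
tip [0.6101 0.0181 0.2204] [-0.1  -0.67] [0.52 0.12]
cuprim [ 0.4025 -0.0149  0.1129] [-0.06 -0.55] [0.44 0.06]
htop [ 0.43   -0.0262  0.2325] [-0.07 -0.63] [0.49 0.07]
foot [0.70718659 0.03639072 0.015     ] [0.71013045 0.03831928 0.012     ]
[[ 0.62671402 -0.21947451  0.018     ]
 [ 0.63751453 -0.38672015  0.018     ]
 [ 0.28188516 -0.4101277   0.018     ]
 [ 0.27207885 -0.24331548  0.018     ]]
tray [ 0.45454814 -0.31490946  0.018     ] [0.35543564 0.16759402 0.35639889 0.16710022]
```

```bash
cat > ov.py <<'E'
from h import *
def circ(x,y,z,r,n=60):
    a=np.linspace(0,2*np.pi,n+1); return np.c_[x+r*np.cos(a),y+r*np.sin(a),np.full(n+1,z)]
def yawR(p,th): c,s=np.cos(th),np.sin(th); return np.array(p)@np.array([[c,s,0],[-s,c,0],[0,0,1]])
def boxl(x0,x1,y0,y1,z0,z1):
    b=lambda z:[(x0,y0,z),(x1,y0,z),(x1,y1,z),(x0,y1,z),(x0,y0,z)]
    return [np.array(b(z0),float),np.array(b(z1),float)]+[np.array([(x,y,z0),(x,y,z1)],float) for x in(x0,x1) for y in(y0,y1)]
def can(x,y,h,z=0): return [circ(x,y,z,.032),circ(x,y,z+h,.032)]
def scoop(x,y,z,th):
    L=[circ(0,0,0,.026),circ(0,0,.05,.026)]+boxl(.026,.036,-.015,.015,.05,.172)
    a=np.linspace(0,2*np.pi,30); L+=[np.c_[np.full(30,xx),.009*np.cos(a),.153+.011*np.sin(a)] for xx in(.026,.036)]
    return [yawR(l,th)+[x,y,z] for l in L]
def stand(x,y,th):
    L=[circ(0,0,0,.06),circ(0,0,.214,.01),np.array([(0,0,.015),(0,0,.214)]),np.array([(-.01,0,.2067),(-.1,0,.222)])]
    return [yawR(l,th)+[x,y,0] for l in L]
def draw(c,groups,x0,y0,w,h,k,fn):
    im=cv2.resize(c["img"][y0:y0+h,x0:x0+w],None,fx=k,fy=k,interpolation=cv2.INTER_CUBIC)
    for col,L in groups:
        for l in L:
            p=(proj(c,l)-[x0,y0]+.5)*k-.5
            cv2.polylines(im,[np.round(p*8).astype(np.int32).reshape(-1,1,2)],False,col,1,cv2.LINE_AA,3)
    cv2.imwrite(fn,im)
E
cat > o0.py <<'E'
from ov import *
import pickle,sys
s,t=pickle.load(open("c0.pkl","rb"))
e=np.radians
G=[((0,255,0),can(.4524,.3779,.05)+can(.512,.2188,.068)+can(.3632,.227,.106)),
((0,0,255),[circ(.432,-.016,.072,.075),circ(.432,-.016,.072,.045)]),
((255,0,0),scoop(.4025,-.0149,.072,e(-22))),((255,0,255),stand(.7105,.037,e(10)))]
i=sys.argv[1]
draw(t,G,270,110,100,150,4,f"pics/o{i}_t1.png");draw(s,G,235,160,140,110,5,f"pics/o{i}_s1.png")
draw(t,G,170,170,100,100,5,f"pics/o{i}_t2.png");draw(s,G,280,240,110,90,5,f"pics/o{i}_s2.png")
a=cv2.imread(f"pics/o{i}_t2.png");b=cv2.imread(f"pics/o{i}_s2.png");h=max(a.shape[0],b.shape[0])
P=lambda m:cv2.copyMakeBorder(m,0,h-m.shape[0],0,0,0)
cv2.imwrite(f"pics/o{i}_2.png",cv2.resize(np.hstack([P(a),P(b)]),None,fx=.76,fy=.76,interpolation=cv2.INTER_AREA))
E
python3 o0.py 1
```

```text
(no output)
```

View pics/o1_t1.png

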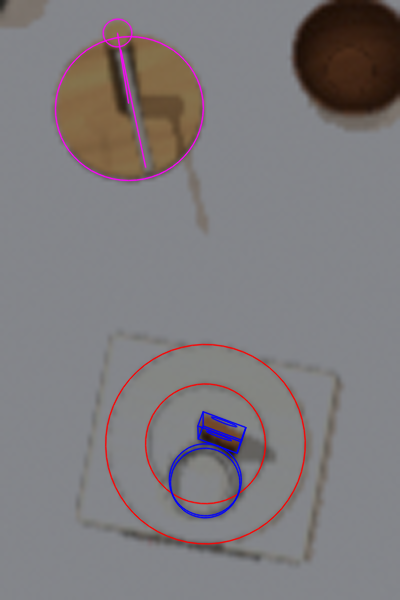

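View pics/o1_s1.png

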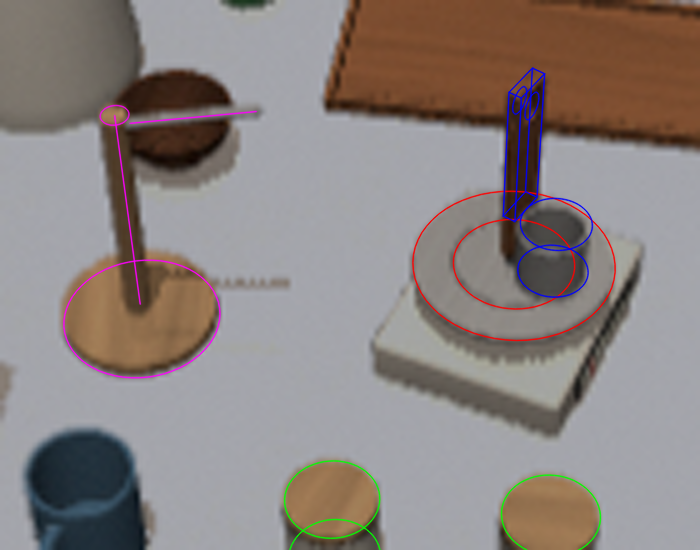

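View pics/o1_2.png

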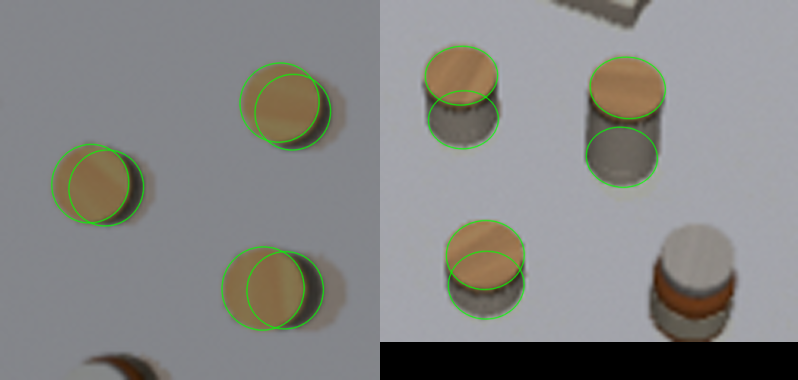

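```bash
cat > o1.py <<'E'
from ov import *
import pickle
s,t=pickle.load(open("c0.pkl","rb"))
e=np.radians
ims=[]
for i,th in enumerate((None,-22,-30)):
    g=[] if th is None else [((255,0,0),scoop(.43-.031*np.cos(e(th)),-.0264-.031*np.sin(e(th)),.072,e(th)))]
    draw(t,g,308,206,32,38,8,"pics/x.png");a=cv2.imread("pics/x.png")
    draw(s,g,330,172,32,52,8*38/52,"pics/x.png");b=cv2.resize(cv2.imread("pics/x.png"),(187,304))
    ims.append(np.vstack([a,cv2.copyMakeBorder(b[:290],0,0,0,256-187,0)]))
cv2.imwrite("pics/o2.png",np.hstack(ims))
E
python3 o1.py
```

```text
(no output)
```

View pics/o2.png

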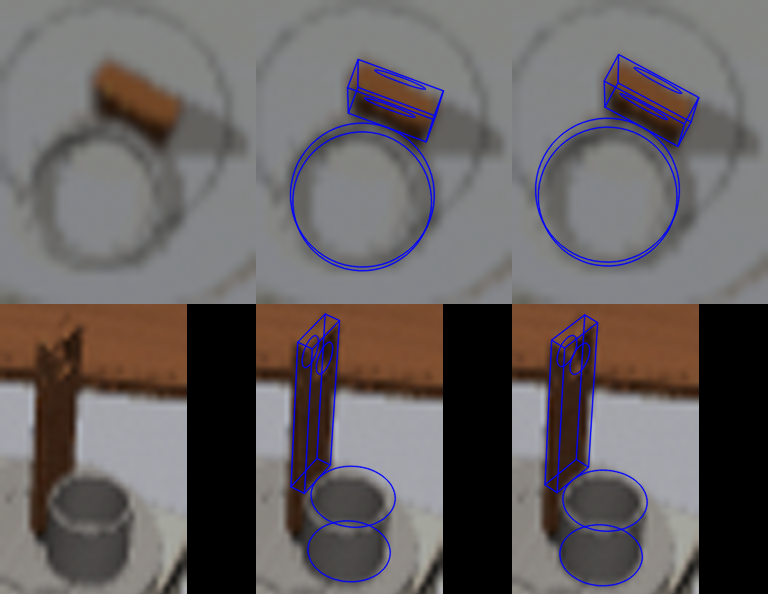

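Emit:
play_rows(
  increments="-0.01 0 0 0.135;-0.01 0 0 0.135;-0.01 0 0 0.135;-0.01 0 0 0.135;-0.01 0 0 0.135;-0.01 0 0 0.135;-0.01 0 0 0.135;0 0 0 0",
  hand=-1,
)

```text
clock: 1.0
position: [0.2739, -0.5605, 0.3089]
ee_rot: [0.613, 0.354, -0.613, 0.35]
ft_force: [0.2, -0.6, -0.4]
grip_width: 0.999
```

```bash
cat > go.py <<'E'
from h import *
import sys
def to(x,y,z,ang=None):
    p,M,o=st(); d=np.array([x,y,z])-p; print("tool delta",np.round(M.T@d,4),"jaw ang",round(np.degrees(np.arctan2(M[1,2],M[0,2])),2))
    if ang is not None:
        a=np.arctan2(M[1,2],M[0,2]); tr=(np.radians(ang)-a+np.pi)%(2*np.pi)-np.pi
        # after-turn deltas
        c=Ro.from_rotvec([0,0,tr]).as_matrix()@M
        print("turn",round(-tr,4),"delta after turn",np.round(c.T@d,4))
a=[float(v) for v in sys.argv[1:]]; to(*a)
E
python3 go.py .43 -.0265 .30 -118
```

```text
t 1.0 p [ 0.2739 -0.5605  0.3089] x [-0.003  0.005 -1.   ] y [ 0.864 -0.503 -0.005] z [-0.503 -0.864 -0.003] F [ 0.2 -0.6 -0.4] g 0.999
tool delta [ 0.0112 -0.1338 -0.5399] jaw ang -120.21
turn -0.0386 delta after turn [ 0.0111 -0.1128 -0.5447]
```

Tracking is nearly perfect. Translate over the scoop.

Emit:
play_rows(
  increments="0 0 0 -0.039;0 -0.0094 -0.0454 0;0 -0.0094 -0.0454 0;0 -0.0094 -0.0454 0;0 -0.0094 -0.0454 0;0 -0.0094 -0.0454 0;0 -0.0094 -0.0454 0;0 -0.0094 -0.0454 0;0 -0.0094 -0.0454 0;0 -0.0094 -0.0454 0;0 -0.0094 -0.0454 0;0 -0.0094 -0.0454 0;0 -0.0094 -0.0454 0;0 0 0 0",
)

```text
clock: 2.4
position: [0.4135, 0.0003, 0.3004]
ee_rot: [-0.591, -0.388, 0.596, -0.38]
ft_force: [-0.1, 0.2, 0.2]
grip_width: 0.997
```

```bash
python3 go.py .43 -.0265 .202 -118
python3 - <<'E'
from h import *
s=camera("side");t=camera("top")
crop(s,300,60,120,200,3,"pics/a1.png")
cv2.imwrite("pics/t1.png",t["img"])
E
```

```text
t 2.4 p [4.135e-01 3.000e-04 3.004e-01] x [-0.011  0.005 -1.   ] y [ 0.912 -0.41  -0.012] z [-0.41  -0.912  0.   ] F [-0.1  0.2  0.2] g 0.997
tool delta [0.098  0.0272 0.0176] jaw ang -114.23
turn 0.0657 delta after turn [0.098  0.0283 0.0159]
```

View pics/a1.png

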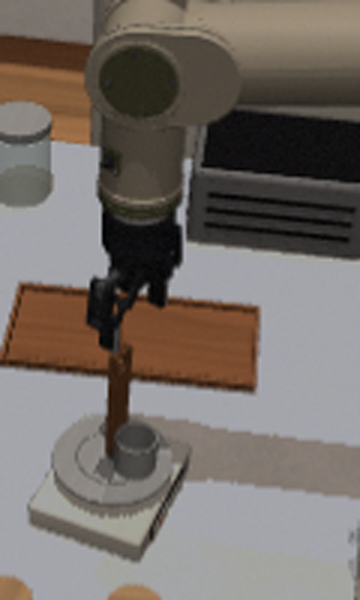

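View pics/t1.png

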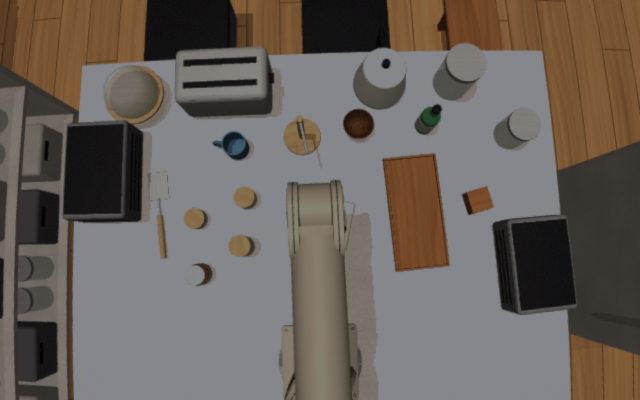

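Emit:
play_rows(
  increments="0 0.014 0.008 0.033;0 0.014 0.008 0.033;0 0 0 0;0 0 0 0",
)

```text
clock: 2.9
position: [0.4324, -0.0389, 0.2985]
ee_rot: [-0.606, -0.363, 0.613, -0.355]
ft_force: [0.0, 0.1, 0.5]
grip_width: 1.006
```

```bash
python3 go.py .43 -.0265 .202 -118
```

```text
t 2.9 p [ 0.4324 -0.0389  0.2985] x [-0.014  0.004 -1.   ] y [ 0.875 -0.485 -0.014] z [-0.485 -0.875  0.004] F [0.  0.1 0.5] g 1.006
tool delta [ 0.0966 -0.0067 -0.0101] jaw ang -118.99
turn -0.0172 delta after turn [ 0.0966 -0.0066 -0.0102]
```

Emit:
play_rows(
  increments="0 -0.003 -0.005 -0.017;0 -0.003 -0.005 0;0 0 0 0",
)

```text
clock: 3.2
position: [0.4316, -0.0266, 0.2984]
ee_rot: [-0.602, -0.368, 0.61, -0.36]
ft_force: [-0.3, -0.6, -0.5]
grip_width: 1.0
```

```bash
python3 go.py .43 -.0265 .202 -118
```

```text
t 3.2 p [ 0.4316 -0.0266  0.2984] x [-0.015  0.004 -1.   ] y [ 0.883 -0.469 -0.015] z [-0.469 -0.883  0.003] F [-0.3 -0.6 -0.5] g 1.0
tool delta [ 0.0964 -0.      0.0003] jaw ang -117.96
turn 0.0007 delta after turn [ 0.0964 -0.      0.0003]
```

Emit:
play_rows(
  increments="0.02 0 0 0;0.02 0 0 0;0.02 0 0 0;0.016 0 0 0;0.012 0 0 0;0.006 0 0 0;0.002 0 0 0;0 0 0 0",
)

```text
clock: 4.0
position: [0.4308, -0.0235, 0.201]
ee_rot: [-0.602, -0.369, 0.607, -0.364]
ft_force: [-0.6, 0.8, 1.0]
grip_width: 0.997
```

```bash
python3 go.py .43 -.0265 .202 -118;  python3 - <<'E'
from h import *
s=camera("side")
crop(s,300,100,100,140,4,"pics/a2.png")
E
```

```text
t 4.0 p [ 0.4308 -0.0235  0.201 ] x [-0.01   0.002 -1.   ] y [ 0.886 -0.463 -0.01 ] z [-0.463 -0.886  0.003] F [-0.6  0.8  1. ] g 0.997
tool delta [-0.001   0.0007  0.003 ] jaw ang -117.61
turn 0.0068 delta after turn [-0.001   0.0007  0.003 ]
```

View pics/a2.png

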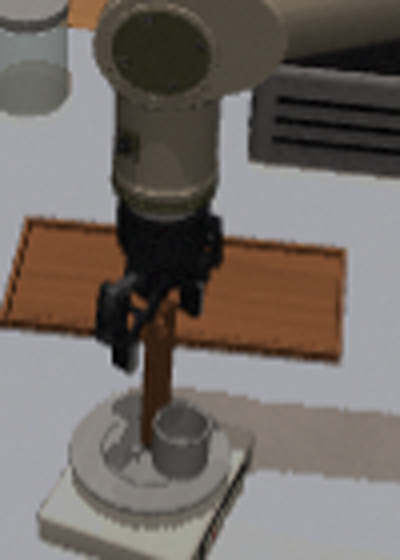

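The handle sits between the open fingers. Close on it gently.

Emit:
play_rows(
  increments="0 0 0.003 0;0 0 0 0;0 0 0 0;0 0 0 0;0 0 0 0;0 0 0 0;0 0 0 0;0 0 0 0",
  hand=1,
  squeeze=40,
)

```text
clock: 4.85
position: [0.4304, -0.0266, 0.203]
ee_rot: [-0.603, -0.368, 0.607, -0.364]
ft_force: [0.5, 0.3, -0.5]
grip_width: 0.343
```

```bash
python3 go.py .43 -.0265 .202 -118
```

```text
t 4.85 p [ 0.4304 -0.0266  0.203 ] x [-0.007  0.001 -1.   ] y [ 0.886 -0.464 -0.007] z [-0.464 -0.886  0.002] F [ 0.5  0.3 -0.5] g 0.343
tool delta [ 0.001  -0.0004  0.0001] jaw ang -117.63
turn 0.0064 delta after turn [ 0.001  -0.0004  0.0001]
```

Emit:
play_rows(
  increments="-0.005 0 0 0;-0.01 0 0 0;-0.02 0 0 0;-0.02 0 0 0;-0.015 0 0 0;-0.005 0 0 0;0 0 0 0;0 0 0 0",
)

```text
clock: 5.65
position: [0.4305, -0.0265, 0.2833]
ee_rot: [-0.603, -0.368, 0.607, -0.365]
ft_force: [-0.5, 0.0, -0.5]
grip_width: 0.345
```

```bash
cat > sc.py <<'E'
from ov import *
import sys
def show(fn,dz=.140):
    p,M,o=st(); 
    # scoop eye from gripped handle: handle mid at tcp; scoop origin
    th=np.arctan2(M[1,1],M[0,1]) # tool y ~ scoop x
    s=camera("side");t=camera("top")
    z=p[2]-float(sys.argv[2])
    G=[((255,0,0),scoop(p[0]-.031*np.cos(th),p[1]-.031*np.sin(th),z,th)),((255,0,255),stand(.7105,.037,np.radians(10)))]
    u=proj(s,p)[0].astype(int); 
    draw(s,G,max(u[0]-90,0),max(u[1]-40,0),150,130,4.5,fn+"_s.png")
    u=proj(t,p)[0].astype(int); draw(t,G,u[0]-50,u[1]-50,100,100,4,fn+"_t.png")
    print("eye z",z+.153)
show(sys.argv[1])
E
python3 sc.py pics/b1 .131; python3 go.py .6 .0175 .28 -80
```

```text
t 5.65 p [ 0.4305 -0.0265  0.2833] x [-0.007  0.002 -1.   ] y [ 0.886 -0.463 -0.007] z [-0.463 -0.886  0.002] F [-0.5  0.  -0.5] g 0.345
eye z 0.30534625719068864
t 5.75 p [ 0.4303 -0.0265  0.283 ] x [-0.008  0.002 -1.   ] y [ 0.886 -0.463 -0.008] z [-0.463 -0.886  0.002] F [-0.3 -0.5 -1.5] g 0.346
tool delta [ 0.0018  0.13   -0.1176] jaw ang -117.61
turn -0.6563 delta after turn [ 0.0017  0.1748 -0.0139]
```

View pics/b1_s.png

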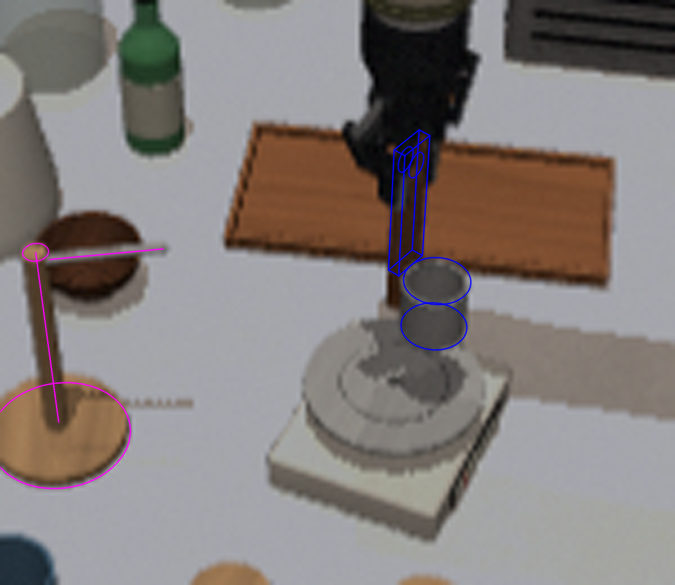

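Emit:
play_rows(
  increments="0 0 0 -0.1;0 0 0 -0.13;0 0 0 -0.13;0 0 0 -0.13;0 0 0 -0.1;0 0 0 -0.06;0 0 0 0;0 0 0 0",
)

```text
clock: 6.55
position: [0.4278, -0.0264, 0.2775]
ee_rot: [0.447, 0.551, -0.452, 0.54]
ft_force: [0.1, -0.3, -1.2]
grip_width: 0.344
```

```bash
python3 go.py .5826 .0135 .283 -79.8
```

```text
t 6.55 p [ 0.4278 -0.0264  0.2775] x [-0.017  0.004 -1.   ] y [ 0.981  0.192 -0.016] z [ 0.192 -0.981 -0.007] F [ 0.1 -0.3 -1.2] g 0.344
tool delta [-0.008   0.1594 -0.0095] jaw ang -78.95
turn 0.0148 delta after turn [-0.008   0.1593 -0.0119]
```

Emit:
play_rows(
  increments="-0.004 0.01 -0.001 0.015;-0.004 0.025 -0.002 0;0 0.03 -0.003 0;0 0.03 -0.003 0;0 0.03 -0.002 0;0 0.02 -0.001 0;0 0.01 0 0;0 0.004 0 0;0 0 0 0;0 0 0 0",
)

```text
clock: 7.55
position: [0.5862, 0.0121, 0.2799]
ee_rot: [0.455, 0.544, -0.463, 0.531]
ft_force: [-0.6, -0.6, -1.5]
grip_width: 0.343
```

```bash
python3 go.py .5826 .0135 .200 -79.8
```

```text
t 7.55 p [0.5862 0.0121 0.2799] x [-0.022  0.003 -1.   ] y [ 0.987  0.157 -0.021] z [ 0.157 -0.988 -0.007] F [-0.6 -0.6 -1.5] g 0.343
tool delta [ 0.08   -0.0017 -0.0014] jaw ang -80.97
turn -0.0204 delta after turn [ 0.08   -0.0017 -0.0014]
```

Emit:
play_rows(
  increments="0.01 -0.002 -0.001 -0.02;0.02 0 0 0;0.02 0 0 0;0.015 0 0 0;0.01 0 0 0;0.004 0 0 0;0.001 0 0 0;0 0 0 0",
)

```text
clock: 8.35
position: [0.5785, 0.0112, 0.1974]
ee_rot: [0.449, 0.548, -0.457, 0.538]
ft_force: [0.2, -0.6, -1.1]
grip_width: 0.339
```

```bash
python3 go.py .5826 .0135 .200 -79.8; python3 sc.py pics/b2 .131
```

```text
t 8.35 p [0.5785 0.0112 0.1974] x [-0.019  0.    -1.   ] y [ 0.983  0.18  -0.018] z [ 0.18  -0.984 -0.004] F [ 0.2 -0.6 -1.1] g 0.339
tool delta [-0.0027  0.0044 -0.0015] jaw ang -79.63
turn 0.0031 delta after turn [-0.0027  0.0044 -0.0015]
t 8.35 p [0.5785 0.0112 0.1974] x [-0.019  0.    -1.   ] y [ 0.983  0.18  -0.018] z [ 0.18  -0.984 -0.004] F [ 0.2 -0.6 -1.1] g 0.339
eye z 0.2193903191645827
```

View pics/b2_s.png

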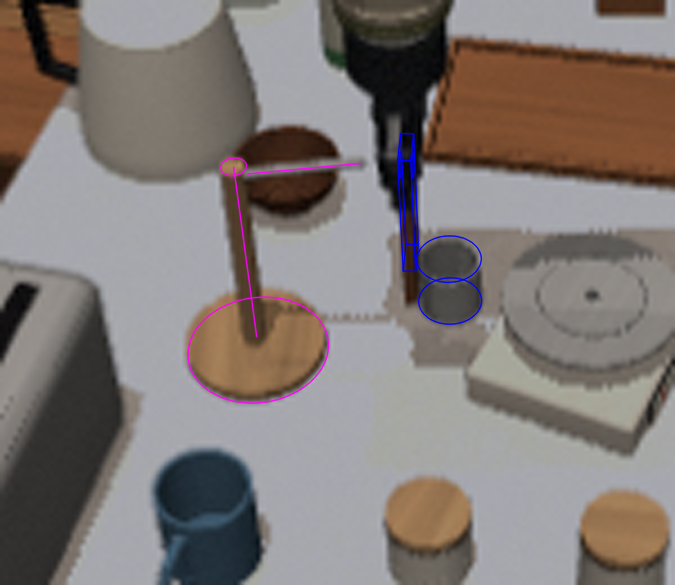

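View pics/b2_t.png

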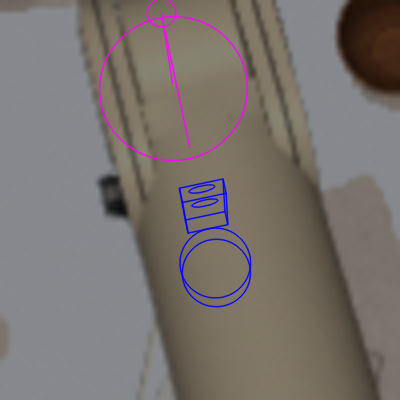

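Emit:
play_rows(
  increments="-0.003 0 -0.0015 0;0 0.005 0 0;0 0.01 0 0;0 0.01 0 0;0 0.005 0 0;0 0 0 0",
)

```text
clock: 9.05
position: [0.6121, 0.0192, 0.2019]
ee_rot: [0.449, 0.547, -0.456, 0.539]
ft_force: [-1.0, -0.2, -1.5]
grip_width: 0.345
```

```bash
python3 go.py .6515 .026 .192 -79.7; python3 sc.py pics/b3 .131
```

```text
t 9.05 p [0.6121 0.0192 0.2019] x [-0.015  0.001 -1.   ] y [ 0.984  0.18  -0.015] z [ 0.18  -0.984 -0.003] F [-1.  -0.2 -1.5] g 0.345
tool delta [0.0093 0.0401 0.0004] jaw ang -79.62
turn 0.0014 delta after turn [0.0093 0.0401 0.0004]
t 9.05 p [0.6121 0.0192 0.2019] x [-0.015  0.001 -1.   ] y [ 0.984  0.18  -0.015] z [ 0.18  -0.984 -0.003] F [-1.  -0.2 -1.5] g 0.345
eye z 0.22393286576501573
```

View pics/b3_s.png

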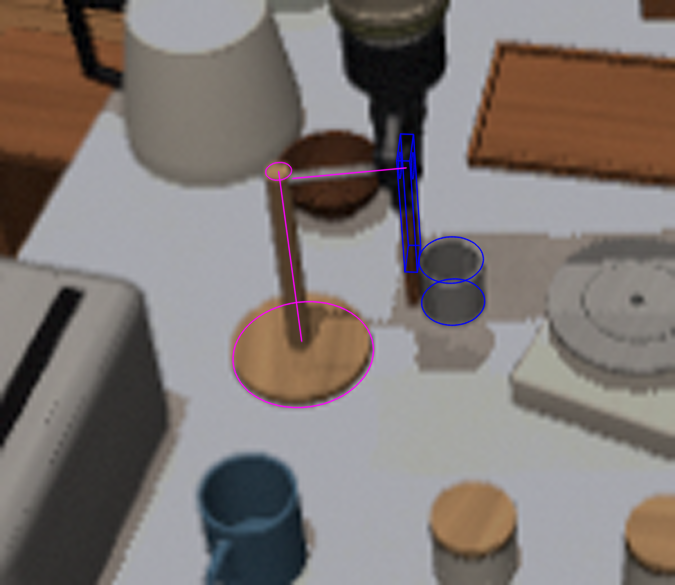

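Emit:
play_rows(
  increments="0.002 0.008 0 0;0.002 0.01 0 0;0.002 0.01 0 0;0.002 0.008 0 0;0.001 0.003 0 0;0 0 0 0",
)

```text
clock: 9.75
position: [0.6529, 0.0264, 0.1908]
ee_rot: [0.449, 0.547, -0.456, 0.539]
ft_force: [-0.4, -0.4, -1.5]
grip_width: 0.341
```

```bash
python3 go.py .6515 .0262 .192 -79.7; python3 sc.py pics/b4 .131
```

```text
t 9.75 p [0.6529 0.0264 0.1908] x [-0.016  0.    -1.   ] y [ 0.984  0.18  -0.016] z [ 0.18  -0.984 -0.003] F [-0.4 -0.4 -1.5] g 0.341
tool delta [-0.0012 -0.0014 -0.    ] jaw ang -79.65
turn 0.0009 delta after turn [-0.0012 -0.0014 -0.    ]
t 9.75 p [0.6529 0.0264 0.1908] x [-0.016  0.    -1.   ] y [ 0.984  0.18  -0.016] z [ 0.18  -0.984 -0.003] F [-0.4 -0.4 -1.5] g 0.341
eye z 0.21281453149878052
```

View pics/b4_s.png

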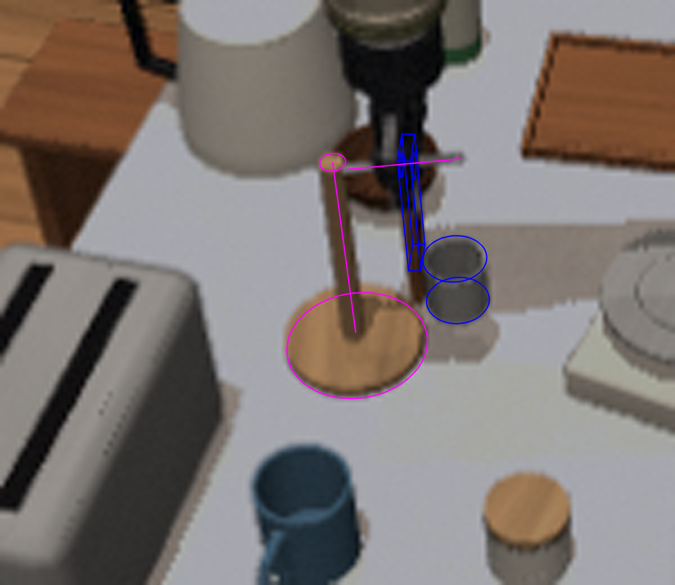

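Emit:
play_rows(
  increments="0.002 0 0 0;0.0015 0 0 0;0.001 0 0 0;0.001 0 0 0;0 0 0 0;0 0 0 0",
)

```text
clock: 10.45
position: [0.6522, 0.0261, 0.1868]
ee_rot: [0.45, 0.547, -0.456, 0.539]
ft_force: [-0.3, 0.1, -1.2]
grip_width: 0.341
```

```bash
python3 go.py .6515 .0262 .185 -79.7
```

```text
t 10.45 p [0.6522 0.0261 0.1868] x [-0.014 -0.001 -1.   ] y [ 0.984  0.179 -0.014] z [ 0.179 -0.984 -0.002] F [-0.3  0.1 -1.2] g 0.341
tool delta [ 0.0018 -0.0006 -0.0002] jaw ang -79.67
turn 0.0006 delta after turn [ 0.0018 -0.0006 -0.0002]
```

Emit:
play_rows(
  increments="0.001 0 0 0;0.001 0 0 0;0 0 0 0;0 0 0 0",
)

```text
clock: 10.85
position: [0.6524, 0.0261, 0.1866]
ee_rot: [0.45, 0.546, -0.456, 0.54]
ft_force: [-0.7, -0.1, 0.4]
grip_width: 0.345
```

```bash
python3 go.py .6515 .0262 .184 -79.7
```

```text
t 10.85 p [0.6524 0.0261 0.1866] x [-0.012 -0.001 -1.   ] y [ 0.984  0.179 -0.012] z [ 0.179 -0.984 -0.001] F [-0.7 -0.1  0.4] g 0.345
tool delta [ 0.0026 -0.0008 -0.0003] jaw ang -79.67
turn 0.0005 delta after turn [ 0.0026 -0.0008 -0.0003]
```

Emit:
play_rows(
  increments="0 0 0 0;0 0 0 0;0 0 0 0;0 0 0 0;0 0 0 0;0 0 0 0;0 0 0 0;0 0 0 0;0 0 0 0;0 0 0 0",
  hand=-0.2,
)

```text
clock: 11.85
position: [0.6524, 0.026, 0.1857]
ee_rot: [0.45, 0.546, -0.456, 0.54]
ft_force: [0.4, 0.4, -0.5]
grip_width: 0.598
```

```bash
python3 go.py .6515 .0262 .184 -79.7; python3 sc.py pics/b5 .131
```

```text
t 11.85 p [0.6524 0.026  0.1857] x [-0.013 -0.001 -1.   ] y [ 0.984  0.179 -0.013] z [ 0.179 -0.984 -0.002] F [ 0.4  0.4 -0.5] g 0.598
tool delta [ 0.0017 -0.0008 -0.0004] jaw ang -79.68
turn 0.0004 delta after turn [ 0.0017 -0.0008 -0.0004]
t 11.85 p [0.6524 0.026  0.1857] x [-0.013 -0.001 -1.   ] y [ 0.984  0.179 -0.013] z [ 0.179 -0.984 -0.002] F [ 0.4  0.4 -0.5] g 0.598
eye z 0.2077336563141856
```

View pics/b5_s.png

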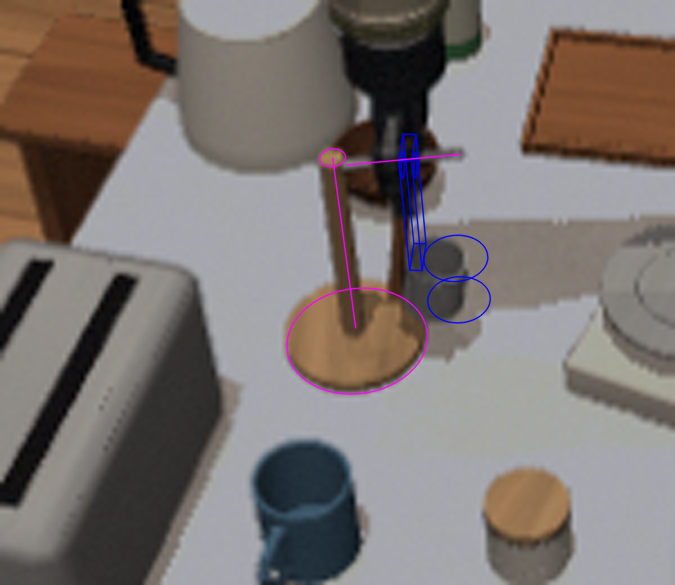

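Emit:
play_rows(
  increments="-0.005 0 0 0;-0.01 0 0 0;-0.015 0 0 0;-0.02 0 0 0;-0.02 0 0 0;-0.02 0 0 0;-0.015 0 0 0;0 0 0 0;0 0 0 0",
  hand=-0.5,
)

```text
clock: 12.85
position: [0.6543, 0.0265, 0.3039]
ee_rot: [0.451, 0.545, -0.454, 0.541]
ft_force: [0.1, -0.3, -0.2]
grip_width: 0.753
```

```bash
python3 go.py .4524 .3779 .28 -90; python3 sc.py pics/b6 .131
python3 - <<'E'
from h import *
s=camera("side");t=camera("top"); crop(s,280,180,110,70,6,"pics/pan_s.png")
crop(s,280,240,110,90,7,"pics/can_s2.png")
cv2.imwrite("pics/top3.png",t["img"])
E
```

```text
t 12.85 p [0.6543 0.0265 0.3039] x [-0.007  0.    -1.   ] y [ 0.984  0.179 -0.007] z [ 0.179 -0.984 -0.001] F [ 0.1 -0.3 -0.2] g 0.753
tool delta [ 0.0253 -0.1354 -0.3819] jaw ang -79.66
turn 0.1804 delta after turn [ 0.0257 -0.2017 -0.3513]
t 12.85 p [0.6543 0.0265 0.3039] x [-0.007  0.    -1.   ] y [ 0.984  0.179 -0.007] z [ 0.179 -0.984 -0.001] F [ 0.1 -0.3 -0.2] g 0.753
eye z 0.32587944347325015
```

View pics/b6_s.png

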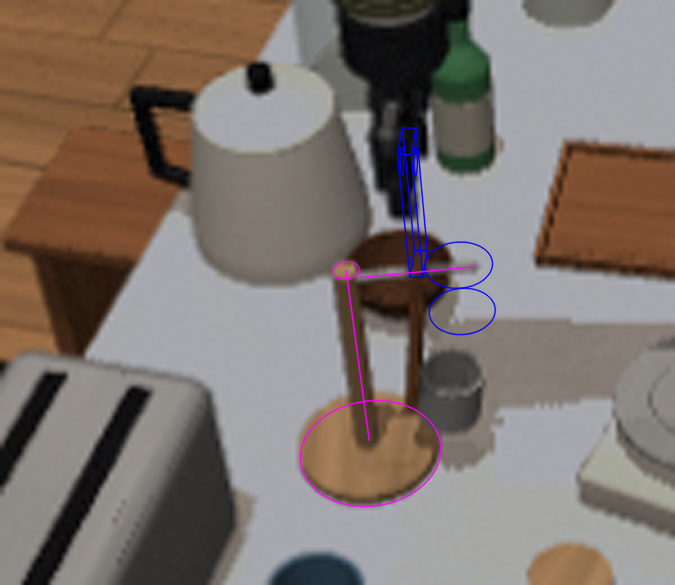

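View pics/pan_s.png

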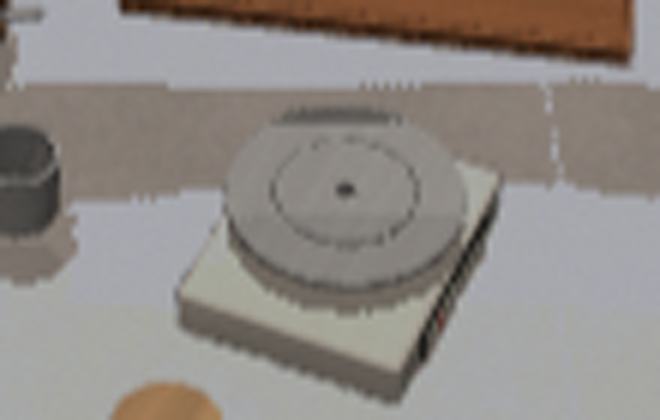

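View pics/can_s2.png

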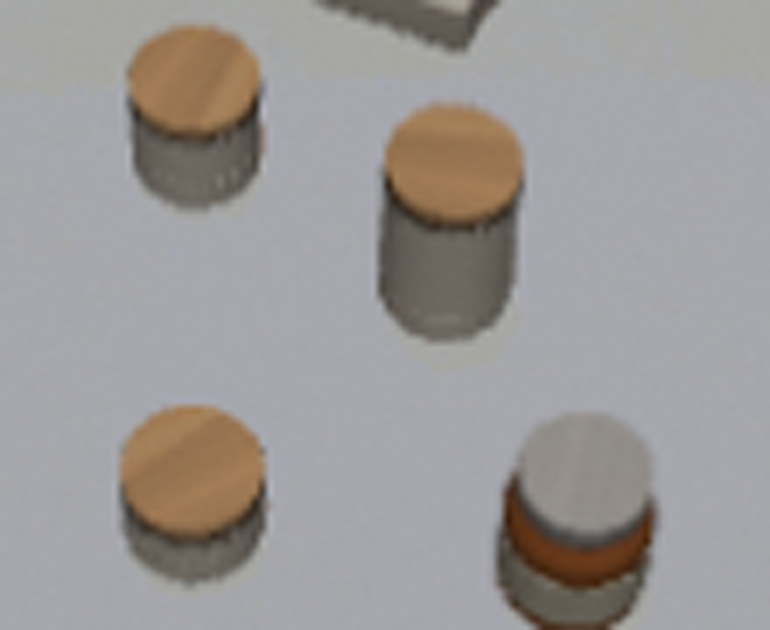

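Run:
```python
from h import *
s=camera("side"); print(onz(s,np.array([345,189])/6+[280,180]+.5/6-.5,.075), "b",onz(s,np.array([194,81])/7+[280,240]+.5/7-.5,.068))
```

```text
[ 0.43340866 -0.01843568  0.075     ] b [0.49919273 0.1807527  0.068     ]
```

Emit:
play_rows(
  increments="0 0 0 0.06;0 0 0 0.07;0 0 0 0.05;0 0 0 0;0 -0.01 -0.017 0;0 -0.02 -0.035 0;0 -0.025 -0.044 0;0 -0.025 -0.044 0;0 -0.025 -0.044 0;0 -0.025 -0.044 0;0 -0.025 -0.044 0;0 -0.02 -0.035 0;0 -0.01 -0.017 0;0 -0.006 -0.01 0;0 0 0 0;0 0 0 0",
  hand=-1,
)

```text
clock: 14.7
position: [0.4508, 0.3671, 0.2986]
ee_rot: [0.491, 0.508, -0.501, 0.5]
ft_force: [0.7, 0.3, -1.5]
grip_width: 1.004
```

```bash
python3 go.py .4524 .3779 .1 -90
python3 - <<'E'
from h import *
t=camera("top"); cv2.imwrite("pics/top3.png",t["img"]); crop(t,270,110,100,150,4,"pics/t_sc2.png")
crop(t,170,150,120,100,5,"pics/t_cab.png")
E
```

```text
t 14.7 p [0.4508 0.3671 0.2986] x [-0.018 -0.002 -1.   ] y [ 1.     0.015 -0.018] z [ 0.015 -1.     0.002] F [ 0.7  0.3 -1.5] g 1.004
tool delta [ 0.1985  0.0054 -0.0111] jaw ang -89.12
turn 0.0153 delta after turn [ 0.1985  0.0052 -0.0111]
```

View pics/t_sc2.png

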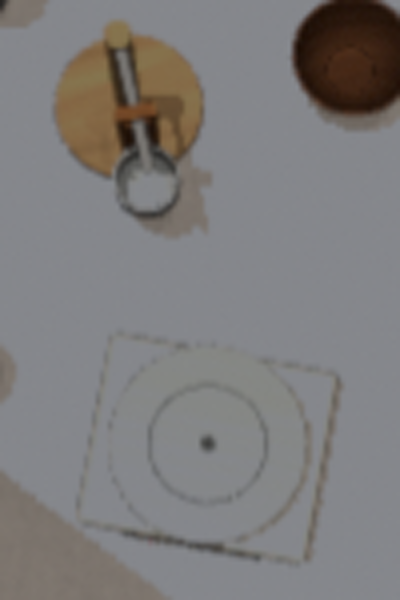

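View pics/t_cab.png

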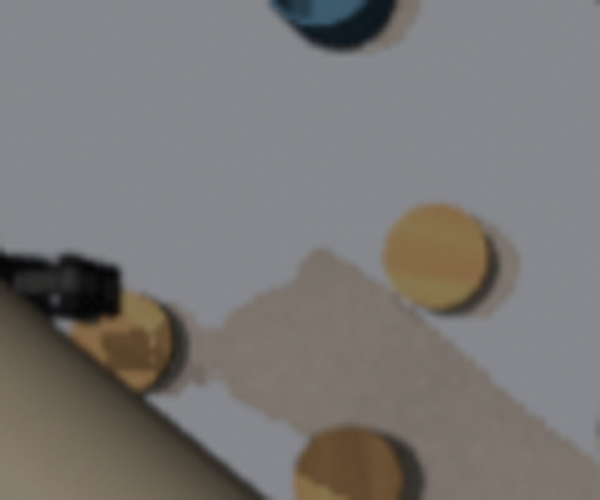

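Emit:
play_rows(
  increments="0.02 0.003 -0.006 0.008;0.03 0.002 -0.004 0.007;0.035 0 0 0;0.035 0 0 0;0.03 0 0 0;0.02 0 0 0;0.01 0 0 0;0 0 0 0;0 0 0 0",
)

```text
clock: 15.65
position: [0.4644, 0.3644, 0.1129]
ee_rot: [-0.501, -0.497, 0.51, -0.492]
ft_force: [-0.3, 0.8, -0.6]
grip_width: 0.999
```

```bash
python3 go.py .4524 .3779 .025 -90
python3 - <<'E'
from h import *
t=camera("top"); print("pan",onz(t,np.array([208,443])/4+[270,110]+.5/4-.5,.075),"b",onz(t,np.array([437,256])/5+[170,150]+.1-.5,.068))
s=camera("side");crop(s,260,200,130,120,5,"pics/c1.png")
E
```

```text
t 15.65 p [0.4644 0.3644 0.1129] x [-0.013 -0.004 -1.   ] y [ 1.    -0.022 -0.013] z [-0.022 -1.     0.004] F [-0.3  0.8 -0.6] g 0.999
tool delta [ 0.088  -0.0112 -0.0136] jaw ang -91.25
turn -0.0218 delta after turn [ 0.088  -0.0109 -0.0139]
pan [ 0.4318057 -0.0182739  0.075    ] b [0.49747372 0.17622063 0.068     ]
```

View pics/c1.png

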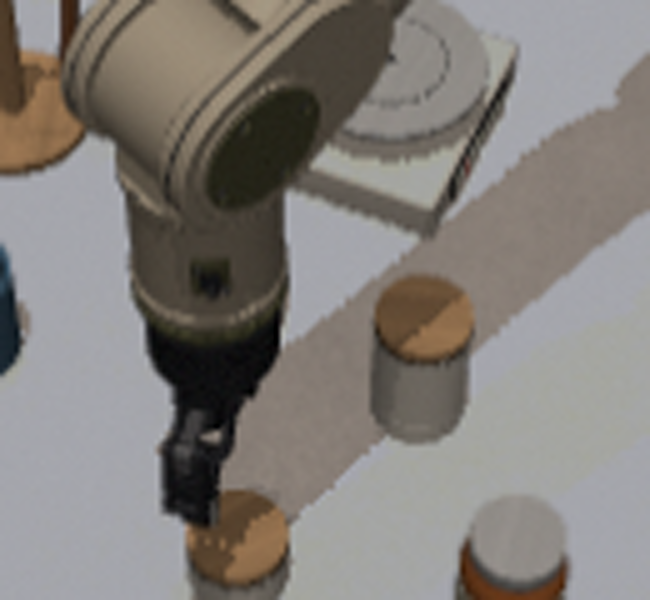

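Emit:
play_rows(
  increments="0 -0.006 -0.007 -0.01;0 -0.005 -0.007 -0.01;0 0 0 0;0 0 0 0",
)

```text
clock: 16.15
position: [0.4532, 0.3821, 0.1164]
ee_rot: [0.497, 0.503, -0.502, 0.498]
ft_force: [-0.2, -0.7, 0.2]
grip_width: 0.999
```

```bash
python3 go.py .4524 .3779 .025 -90
```

```text
t 16.15 p [0.4532 0.3821 0.1164] x [-0.009 -0.001 -1.   ] y [ 1.     0.002 -0.009] z [ 0.002 -1.     0.001] F [-0.2 -0.7  0.2] g 0.999
tool delta [0.0914 0.     0.0042] jaw ang -89.91
turn 0.0016 delta after turn [0.0914 0.     0.0042]
```

Emit:
play_rows(
  increments="0.008 0 0.002 0;0.012 0 0.002 0;0.012 0 0 0;0.012 0 0 0;0.006 0 0 0;0 0 0 0",
)

```text
clock: 16.75
position: [0.4523, 0.3764, 0.0604]
ee_rot: [-0.496, -0.502, 0.503, -0.498]
ft_force: [1.1, 0.1, 0.1]
grip_width: 1.005
```

```bash
python3 go.py .4524 .3779 .025 -90
```

```text
t 16.75 p [0.4523 0.3764 0.0604] x [-0.011 -0.002 -1.   ] y [ 1.     0.001 -0.011] z [ 0.001 -1.     0.002] F [1.1 0.1 0.1] g 1.005
tool delta [ 0.0354  0.0005 -0.0016] jaw ang -89.95
turn 0.0009 delta after turn [ 0.0354  0.0005 -0.0016]
```

Emit:
play_rows(
  increments="0.006 0 -0.001 0;0.008 0 0 0;0.008 0 0 0;0.008 0 0 0;0.004 0 0 0;0.001 0 0 0;0 0 0 0",
)

```text
clock: 17.45
position: [0.4521, 0.3779, 0.0225]
ee_rot: [-0.497, -0.502, 0.503, -0.498]
ft_force: [1.0, 0.7, 0.1]
grip_width: 0.999
```

```bash
python3 go.py .4524 .3779 .025 -90;python3 - <<'E'
from h import *
s=camera("side");crop(s,260,230,100,110,5,"pics/c2.png")
E
```

```text
t 17.45 p [0.4521 0.3779 0.0225] x [-0.01  -0.002 -1.   ] y [ 1.     0.001 -0.01 ] z [ 0.001 -1.     0.002] F [1.  0.7 0.1] g 0.999
tool delta [-0.0025  0.0003 -0.    ] jaw ang -89.94
turn 0.0011 delta after turn [-0.0025  0.0003 -0.    ]
```

View pics/c2.png

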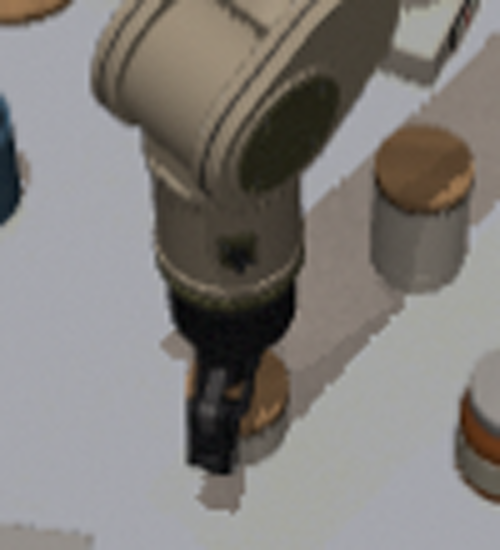

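Emit:
play_rows(
  increments="0 0 0 0;0 0 0 0;0 0 0 0;0 0 0 0;0 0 0 0;0 0 0 0;-0.003 0 0 0;-0.005 0 0 0;-0.01 0 0 0;-0.02 0 0 0;-0.03 0 0 0;-0.03 0 0 0;-0.03 0 0 0;-0.02 0 0 0;-0.01 0 0 0;0 0 0 0;0 0 0 0",
  hand=1,
  squeeze=45,
)

```text
clock: 19.2
position: [0.4528, 0.378, 0.192]
ee_rot: [0.497, 0.503, -0.502, 0.499]
ft_force: [0.5, -0.5, -2.9]
grip_width: 0.738
```

```bash
python3 go.py .4326 -.0184 .18 -90;python3 - <<'E'
from h import *
s=camera("side");crop(s,260,130,110,150,4,"pics/c3.png")
E
```

```text
t 19.2 p [0.4528 0.378  0.192 ] x [-0.009 -0.001 -1.   ] y [ 1.     0.002 -0.009] z [ 0.002 -1.     0.001] F [ 0.5 -0.5 -2.9] g 0.738
tool delta [ 0.0127 -0.021   0.3964] jaw ang -89.87
turn 0.0023 delta after turn [ 0.0127 -0.0201  0.3964]
```

View pics/c3.png

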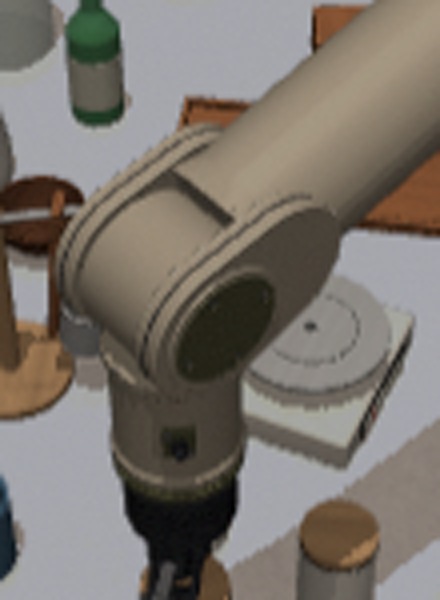

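Emit:
play_rows(
  increments="0 0 0.01 0;0 -0.001 0.025 0;0 -0.002 0.04 0;0 -0.003 0.044 0;0 -0.003 0.044 0;0 -0.003 0.044 0;0 -0.003 0.044 0;0 -0.002 0.044 0;0 -0.002 0.04 0;0 -0.001 0.025 0;0 0 0.015 0;0 0 0.008 0;0 0 0 0;0 0 0 0",
)

```text
clock: 20.65
position: [0.4216, -0.0285, 0.1796]
ee_rot: [-0.493, -0.506, 0.509, -0.492]
ft_force: [0.1, -0.2, -2.2]
grip_width: 0.733
```

```bash
python3 go.py .4326 -.0184 .12 -90
```

```text
t 20.65 p [ 0.4216 -0.0285  0.1796] x [-0.031 -0.003 -1.   ] y [ 1.    -0.004 -0.031] z [-0.004 -1.     0.003] F [ 0.1 -0.2 -2.2] g 0.733
tool delta [ 0.0592  0.0128 -0.0103] jaw ang -90.24
turn -0.0042 delta after turn [ 0.0592  0.0129 -0.0103]
```

Emit:
play_rows(
  increments="0.005 0.005 -0.005 0;0.005 0.005 -0.005 0;0.005 0.003 0 0;0.005 0 0 0;0.005 0 0 0;0.002 0 0 0;0 0 0 0;0 0 0 0",
)

```text
clock: 21.45
position: [0.4346, -0.0139, 0.1486]
ee_rot: [-0.491, -0.508, 0.508, -0.493]
ft_force: [0.3, -0.0, -2.7]
grip_width: 0.732
```

```bash
python3 go.py .4326 -.0184 .098 -90
```

```text
t 21.45 p [ 0.4346 -0.0139  0.1486] x [-0.032 -0.002 -0.999] y [ 0.999  0.002 -0.032] z [ 0.002 -1.     0.002] F [ 0.3 -0.  -2.7] g 0.732
tool delta [ 0.0507 -0.0004  0.0044] jaw ang -89.88
turn 0.0021 delta after turn [ 0.0507 -0.0004  0.0044]
```

Emit:
play_rows(
  increments="0.008 0 0.002 0;0.01 0 0.002 0;0.01 0 0 0;0.008 0 0 0;0.004 0 0 0;0 0 0 0;0 0 0 0",
)

```text
clock: 22.15
position: [0.4328, -0.0188, 0.1047]
ee_rot: [-0.491, -0.508, 0.508, -0.493]
ft_force: [0.1, 0.6, -1.9]
grip_width: 0.736
```

```bash
python3 go.py .4326 -.0184 .098 -90;python3 - <<'E'
from h import *
s=camera("side");crop(s,280,130,110,130,5,"pics/c4.png")
E
```

```text
t 22.15 p [ 0.4328 -0.0188  0.1047] x [-0.033 -0.002 -0.999] y [ 0.999  0.001 -0.033] z [ 0.001 -1.     0.002] F [ 0.1  0.6 -1.9] g 0.736
tool delta [ 0.0067  0.     -0.0004] jaw ang -89.93
turn 0.0012 delta after turn [ 0.0067  0.     -0.0004]
```

View pics/c4.png

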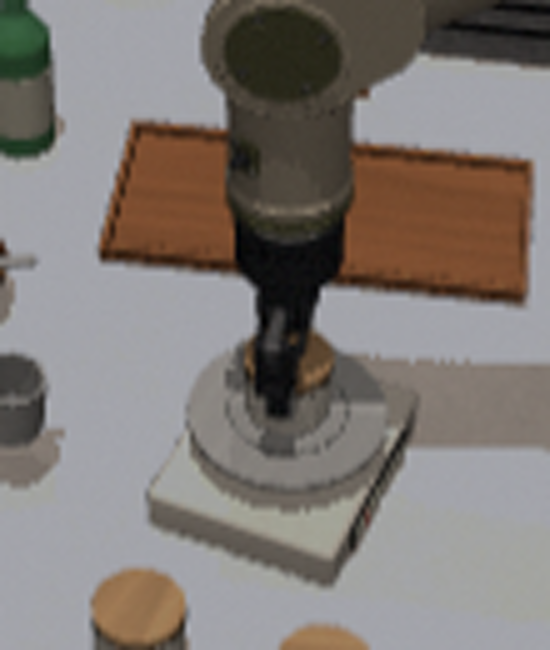

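Emit:
play_rows(
  increments="0.002 0 0 0;0.002 0 0 0;0.002 0 0 0;0.002 0 0 0;0.002 0 0 0;0.0015 0 0 0;0 0 0 0;0 0 0 0;0 0 0 0",
)

```text
clock: 23.1
position: [0.4334, -0.0188, 0.0937]
ee_rot: [-0.491, -0.507, 0.508, -0.493]
ft_force: [-0.9, 0.1, -0.8]
grip_width: 0.735
```

```bash
python3 go.py .4326 -.0184 .092 -90
```

```text
t 23.1 p [ 0.4334 -0.0188  0.0937] x [-0.03  -0.003 -1.   ] y [ 1.     0.001 -0.03 ] z [ 0.001 -1.     0.002] F [-0.9  0.1 -0.8] g 0.735
tool delta [ 0.0018 -0.0008 -0.0004] jaw ang -89.93
turn 0.0013 delta after turn [ 0.0018 -0.0008 -0.0004]
```

Emit:
play_rows(
  increments="0.001 0 0 0;0.001 0 0 0;0 0 0 0;0 0 0 0",
)

```text
clock: 23.5
position: [0.4334, -0.0187, 0.0918]
ee_rot: [-0.491, -0.507, 0.508, -0.493]
ft_force: [-1.8, -0.1, 0.3]
grip_width: 0.735
```

Emit:
play_rows(
  increments="0 0 0 0;0 0 0 0;0 0 0 0;0 0 0 0;0 0 0 0;0 0 0 0;0 0 0 0;0 0 0 0;0 0 0 0;0 0 0 0;0 0 0 0;0 0 0 0;0 0 0 0;0 0 0 0",
  hand=-1,
)

```text
clock: 24.9
position: [0.4341, -0.0187, 0.0921]
ee_rot: [-0.492, -0.507, 0.507, -0.494]
ft_force: [-0.3, 0.2, -0.2]
grip_width: 0.999
```

```bash
python3 go.py .4326 -.0184 .092 -90;python3 - <<'E'
from ov import *
s=camera("side");draw(s,[((0,255,0),can(.4326,-.0184,.05,.0695))],280,130,110,130,5,"pics/c5.png")
E
```

```text
t 24.9 p [ 0.4341 -0.0187  0.0921] x [-0.029 -0.003 -1.   ] y [ 1.     0.001 -0.029] z [ 0.001 -1.     0.003] F [-0.3  0.2 -0.2] g 0.999
tool delta [ 0.0001 -0.0015 -0.0003] jaw ang -89.93
turn 0.0013 delta after turn [ 0.0001 -0.0015 -0.0003]
```

View pics/c5.png

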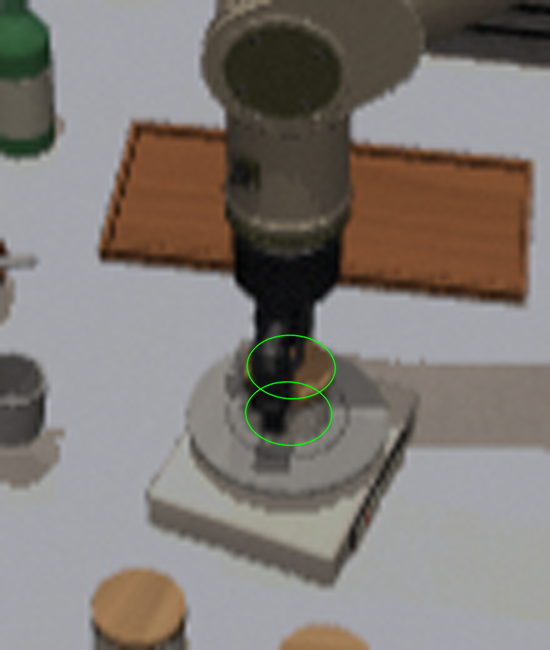

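Emit:
play_rows(
  increments="0 0 0 0;0 0 0 0;0 0 0 0;0 0 0 0;0 0 0 0",
)

```text
clock: 25.45
position: [0.4342, -0.0187, 0.0921]
ee_rot: [-0.492, -0.507, 0.507, -0.494]
ft_force: [-0.6, 0.7, 0.1]
grip_width: 1.002
```

Emit:
play_rows(
  increments="0 0 0 0;0 0 0 0;0 0 0 0;0 0 0 0;0 0 0 0;0 0 0 0;-0.003 0 0 0;-0.005 0 0 0;-0.01 0 0 0;-0.015 0 0 0;-0.02 0 0 0;-0.02 0 0 0;-0.015 0 0 0;-0.01 0 0 0;0 0 0 0;0 0 0 0",
  hand=1,
)

```text
clock: 27.05
position: [0.4358, -0.0183, 0.1971]
ee_rot: [-0.491, -0.507, 0.508, -0.493]
ft_force: [0.7, 0.1, -2.2]
grip_width: 0.735
```

```bash
python3 go.py .355 -.322 .15 -88
```

```text
t 27.05 p [ 0.4358 -0.0183  0.1971] x [-0.03  -0.002 -1.   ] y [ 1.     0.002 -0.03 ] z [ 0.002 -1.     0.002] F [ 0.7  0.1 -2.2] g 0.735
tool delta [ 0.0502 -0.0799  0.3035] jaw ang -89.89
turn -0.0331 delta after turn [ 0.0505 -0.0898  0.3006]
```

Emit:
play_rows(
  increments="0 -0.002 0.01 0;0 -0.008 0.03 0;0 -0.011 0.04 0;0 -0.012 0.044 0;0 -0.012 0.044 0;0 -0.012 0.044 0;0 -0.01 0.036 0;0 -0.006 0.02 0;0 -0.003 0.01 0;0 0 0.005 0;0 0 0 0;0 0 0 0",
)

```text
clock: 28.25
position: [0.3502, -0.3138, 0.1919]
ee_rot: [0.489, 0.512, -0.509, 0.489]
ft_force: [0.4, 0.7, -2.0]
grip_width: 0.735
```

```bash
python3 go.py .355 -.322 .07 -88
```

```text
t 28.25 p [ 0.3502 -0.3138  0.1919] x [-0.043  0.003 -0.999] y [ 0.999  0.004 -0.043] z [ 0.004 -1.    -0.003] F [ 0.4  0.7 -2. ] g 0.735
tool delta [0.1215 0.01   0.0086] jaw ang -89.78
turn -0.0311 delta after turn [0.1216 0.0097 0.0087]
```

Emit:
play_rows(
  increments="0.01 0.005 0.004 0;0.02 0.005 0.004 0;0.025 0 0 0;0.025 0 0 0;0.02 0 0 0;0.01 0 0 0;0.003 0 0 0;0 0 0 0;0 0 0 0",
)

```text
clock: 29.15
position: [0.3621, -0.3162, 0.0725]
ee_rot: [0.487, 0.515, -0.505, 0.494]
ft_force: [-0.1, 0.4, -1.3]
grip_width: 0.737
```

```bash
python3 go.py .355 -.322 .031 -88
```

```text
t 29.15 p [ 0.3621 -0.3162  0.0725] x [-0.039  0.003 -0.999] y [ 0.999  0.017 -0.039] z [ 0.017 -1.    -0.003] F [-0.1  0.4 -1.3] g 0.737
tool delta [ 0.0418 -0.0056  0.0058] jaw ang -89.03
turn -0.018 delta after turn [ 0.0418 -0.0057  0.0057]
```

Emit:
play_rows(
  increments="0.005 -0.003 0.003 0;0.01 -0.003 0.003 0;0.01 0 0 0;0.008 0 0 0;0.004 0 0 0;0.001 0 0 0;0 0 0 0;0 0 0 0",
)

```text
clock: 29.95
position: [0.355, -0.3237, 0.033]
ee_rot: [0.487, 0.514, -0.505, 0.495]
ft_force: [0.1, 0.4, -2.6]
grip_width: 0.737
```

```bash
python3 go.py .355 -.322 .029 -88
```

```text
t 29.95 p [ 0.355  -0.3237  0.033 ] x [-0.037  0.001 -0.999] y [ 0.999  0.016 -0.037] z [ 0.016 -1.    -0.002] F [ 0.1  0.4 -2.6] g 0.737
tool delta [ 0.004   0.0001 -0.0017] jaw ang -89.06
turn -0.0185 delta after turn [ 0.004   0.0002 -0.0017]
```

Emit:
play_rows(
  increments="0.0015 0 0 0;0.0015 0 0 0;0.001 0 0 0;0 0 0 0;0 0 0 0",
)

```text
clock: 30.45
position: [0.3556, -0.324, 0.03]
ee_rot: [0.487, 0.513, -0.505, 0.495]
ft_force: [0.4, 0.2, -2.7]
grip_width: 0.732
```

```bash
python3 go.py .355 -.322 .029 -88
```

```text
t 30.45 p [ 0.3556 -0.324   0.03  ] x [-0.035 -0.    -0.999] y [ 0.999  0.017 -0.035] z [ 0.017 -1.    -0.001] F [ 0.4  0.2 -2.7] g 0.732
tool delta [ 0.001  -0.0005 -0.002 ] jaw ang -89.04
turn -0.0182 delta after turn [ 0.001  -0.0005 -0.002 ]
```

Emit:
play_rows(
  increments="0.001 0 0 0;0.001 0 0 0;0.001 0 0 0;0 0 0 0;0 0 0 0",
)

```text
clock: 30.95
position: [0.3557, -0.3242, 0.0301]
ee_rot: [0.487, 0.513, -0.505, 0.495]
ft_force: [-0.2, -0.5, -3.6]
grip_width: 0.738
```

Emit:
play_rows(
  increments="0 0 0 0;0 0 0 0;0 0 0 0;0 0 0 0;0 0 0 0;0 0 0 0",
  hand=-1,
)

```text
clock: 31.55
position: [0.3562, -0.3246, 0.0301]
ee_rot: [0.487, 0.512, -0.505, 0.496]
ft_force: [0.7, -0.5, -0.4]
grip_width: 1.005
```

```bash
python3 go.py .355 -.322 .029 -88
```

```text
t 31.55 p [ 0.3562 -0.3246  0.0301] x [-0.034 -0.001 -0.999] y [ 0.999  0.016 -0.034] z [ 0.016 -1.     0.   ] F [ 0.7 -0.5 -0.4] g 1.005
tool delta [ 0.0012 -0.0011 -0.0026] jaw ang -89.06
turn -0.0186 delta after turn [ 0.0012 -0.0011 -0.0027]
```

Emit:
play_rows(
  increments="-0.005 0 0 0;-0.01 0 0 0;-0.02 0 0 0;-0.03 0 0 0;-0.04 0 0 0;-0.04 0 0 0;-0.03 0 0 0;-0.02 0 0 0;0 0 0 0;0 0 0 0",
)

```text
clock: 32.55
position: [0.3624, -0.3239, 0.2398]
ee_rot: [0.487, 0.511, -0.504, 0.497]
ft_force: [0.7, 0.4, 0.0]
grip_width: 1.0
```

```bash
python3 go.py .498 .1785 .22 -90;python3 - <<'E'
from ov import *
import pickle
s=camera("side");t=camera("top");pickle.dump((s,t),open("c1.pkl","wb"))
cv2.imwrite("pics/d1.png",t["img"]);cv2.imwrite("pics/d2.png",s["img"])
crop(t,170,150,120,120,5,"pics/d3.png")
crop(s,240,150,160,150,4,"pics/d4.png")
E
```

```text
t 32.55 p [ 0.3624 -0.3239  0.2398] x [-0.031 -0.003 -1.   ] y [ 0.999  0.016 -0.031] z [ 0.016 -1.     0.002] F [0.7 0.4 0. ] g 1.0
tool delta [ 0.0141  0.1442 -0.5001] jaw ang -89.07
turn 0.0163 delta after turn [ 0.0144  0.1361 -0.5024]
```

View pics/d3.png

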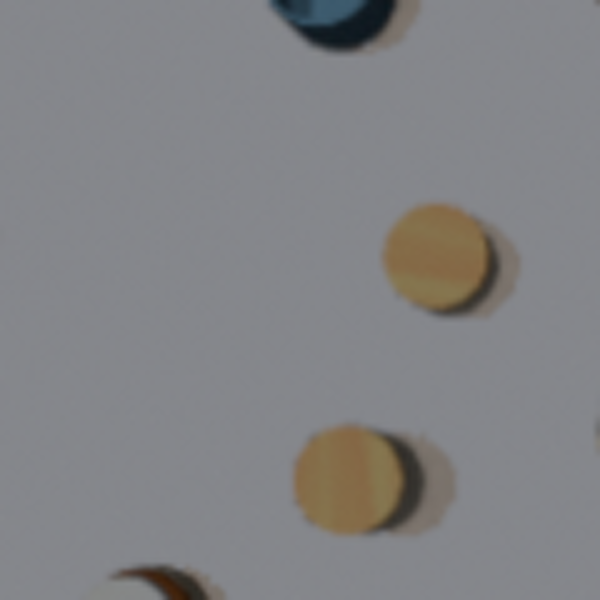

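View pics/d4.png

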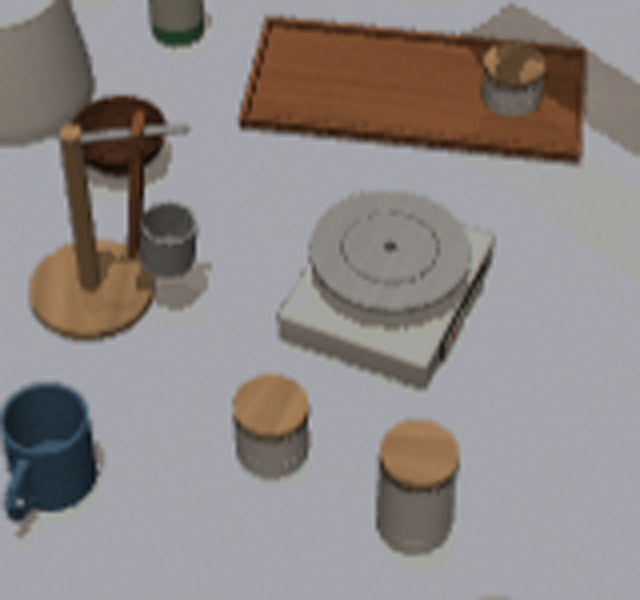

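Emit:
play_rows(
  increments="0 0.003 -0.01 0;0 0.008 -0.028 0;0 0.012 -0.042 0;0 0.012 -0.042 0;0 0.012 -0.042 0;0 0.012 -0.042 0;0 0.012 -0.042 0;0 0.012 -0.042 0;0 0.012 -0.042 0;0 0.012 -0.042 0;0 0.01 -0.035 0;0 0.009 -0.03 0;0 0.005 -0.02 0;0 0.003 -0.01 0;0 0.001 -0.005 0;0 0 0 0;0 0 0 0",
)

```text
clock: 34.35
position: [0.4818, 0.1797, 0.2194]
ee_rot: [0.481, 0.519, -0.51, 0.49]
ft_force: [0.6, 0.5, 0.4]
grip_width: 1.002
```

```bash
python3 go.py .498 .1785 .1 -90
```

```text
t 34.35 p [0.4818 0.1797 0.2194] x [-0.058  0.    -0.998] y [ 0.998  0.018 -0.058] z [ 0.018 -1.    -0.001] F [0.6 0.5 0.4] g 1.002
tool delta [0.1183 0.023  0.0017] jaw ang -88.99
turn 0.0176 delta after turn [0.1183 0.023  0.0014]
```

Emit:
play_rows(
  increments="0.005 0.005 0 0;0.01 0.006 0 0;0.015 0.006 0.001 0;0.015 0.005 0 0;0.015 0 0 0;0.015 0 0 0;0.015 0 0 0;0.01 0 0 0;0.008 0 0 0;0.004 0 0 0;0 0 0 0",
)

```text
clock: 35.45
position: [0.4987, 0.1732, 0.0923]
ee_rot: [0.481, 0.518, -0.513, 0.487]
ft_force: [0.1, -0.7, 1.0]
grip_width: 1.003
```

```bash
python3 go.py .498 .1785 .036 -90
```

```text
t 35.45 p [0.4987 0.1732 0.0923] x [-0.063 -0.002 -0.998] y [ 0.998  0.01  -0.063] z [ 0.011 -1.     0.002] F [ 0.1 -0.7  1. ] g 1.003
tool delta [ 0.0562  0.0029 -0.0054] jaw ang -89.39
turn 0.0106 delta after turn [ 0.0562  0.0028 -0.0053]
```

Emit:
play_rows(
  increments="0 0.001 -0.003 0;0 0.001 -0.0025 0;0.004 0 0 0;0.008 0 0 0;0.01 0 0 0;0.01 0 0 0;0.01 0 0 0;0.008 0 0 0;0.004 0 0 0;0.001 0 0 0;0 0 0 0",
)

```text
clock: 36.55
position: [0.4977, 0.1795, 0.0331]
ee_rot: [0.481, 0.517, -0.513, 0.487]
ft_force: [-0.1, 0.1, -0.1]
grip_width: 0.995
```

```bash
python3 go.py .498 .1785 .036 -90;python3 - <<'E'
from h import *
s=camera("side");crop(s,270,200,120,110,5,"pics/e1.png")
E
```

```text
t 36.55 p [0.4977 0.1795 0.0331] x [-0.062 -0.002 -0.998] y [ 0.998  0.011 -0.062] z [ 0.011 -1.     0.001] F [-0.1  0.1 -0.1] g 0.995
tool delta [-0.0029  0.0001  0.001 ] jaw ang -89.38
turn 0.0108 delta after turn [-0.0029  0.0002  0.001 ]
```

View pics/e1.png

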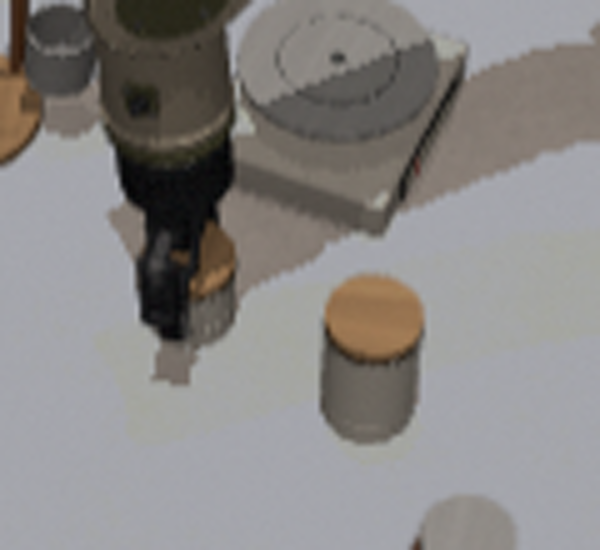

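Emit:
play_rows(
  increments="0 0 0 0;0 0 0 0;0 0 0 0;0 0 0 0;0 0 0 0;0 0 0 0;-0.003 0 0 0;-0.005 0 0 0;-0.01 0 0 0;-0.015 0 0 0;-0.02 0 0 0;-0.02 0 0 0;-0.02 0 0 0;-0.02 0 0 0;-0.015 0 0 0;-0.005 0 0 0;0 0 0 0;0 0 0 0",
  hand=1,
  squeeze=50,
)

```text
clock: 38.4
position: [0.5057, 0.1799, 0.1774]
ee_rot: [0.482, 0.517, -0.512, 0.488]
ft_force: [0.0, 0.5, -3.5]
grip_width: 0.735
```

```bash
python3 go.py .4326 -.0184 .165 -90
```

```text
t 38.4 p [0.5057 0.1799 0.1774] x [-0.059 -0.002 -0.998] y [ 0.998  0.012 -0.059] z [ 0.012 -1.     0.001] F [ 0.   0.5 -3.5] g 0.735
tool delta [ 0.0171 -0.0746  0.1974] jaw ang -89.31
turn 0.012 delta after turn [ 0.0169 -0.0722  0.1983]
```

Emit:
play_rows(
  increments="0 -0.002 0.005 0;0 -0.004 0.01 0;0 -0.005 0.014 0;0 -0.005 0.014 0;0 -0.005 0.014 0;0 -0.005 0.014 0;0 -0.005 0.014 0;0 -0.005 0.014 0;0 -0.005 0.014 0;0 -0.005 0.014 0;0 -0.005 0.014 0;0 -0.005 0.014 0;0 -0.005 0.014 0;0 -0.004 0.012 0;0 -0.003 0.01 0;0 -0.002 0.006 0;0 -0.001 0.002 0;0 0 0 0;0 0 0 0",
)

```text
clock: 40.3
position: [0.4213, -0.045, 0.1767]
ee_rot: [-0.481, -0.516, 0.519, -0.483]
ft_force: [-0.4, -0.3, -3.8]
grip_width: 0.737
```

```bash
python3 go.py .4326 -.0184 .125 -90
```

```text
t 40.3 p [ 0.4213 -0.045   0.1767] x [-0.071 -0.004 -0.997] y [ 0.997 -0.002 -0.071] z [-0.002 -1.     0.004] F [-0.4 -0.3 -3.8] g 0.737
tool delta [ 0.0507  0.0148 -0.0269] jaw ang -90.09
turn -0.0016 delta after turn [ 0.0507  0.0149 -0.0268]
```

Emit:
play_rows(
  increments="0.004 0.002 -0.005 0;0.006 0.004 -0.007 0;0.008 0.004 -0.007 0;0.008 0.003 -0.005 0;0.004 0 0 0;0 0 0 0;0 0 0 0",
)

```text
clock: 41.0
position: [0.4332, -0.0163, 0.1418]
ee_rot: [-0.48, -0.518, 0.518, -0.483]
ft_force: [0.5, 0.3, -3.2]
grip_width: 0.739
```

```bash
python3 go.py .4326 -.0184 .115 -90
```

```text
t 41.0 p [ 0.4332 -0.0163  0.1418] x [-0.073 -0.003 -0.997] y [ 0.997  0.003 -0.073] z [ 0.003 -1.     0.003] F [ 0.5  0.3 -3.2] g 0.739
tool delta [0.0268 0.0014 0.002 ] jaw ang -89.84
turn 0.0029 delta after turn [0.0268 0.0014 0.002 ]
```

Emit:
play_rows(
  increments="0.005 0.001 0.001 0;0.008 0.001 0.001 0;0.006 0 0 0;0.004 0 0 0;0.002 0 0 0;0.002 0 0 0;0.002 0 0 0;0.002 0 0 0;0 0 0 0;0 0 0 0",
)

```text
clock: 42.0
position: [0.4332, -0.0196, 0.1087]
ee_rot: [-0.481, -0.517, 0.518, -0.483]
ft_force: [-0.8, -0.0, -2.3]
grip_width: 0.742
```

```bash
python3 go.py .4326 -.0184 .101 -90
python3 - <<'E'
from ov import *
s=camera("side");draw(s,[((0,255,0),can(.4326,-.0184,.068,.0705))],280,130,110,130,5,"pics/e2.png")
E
```

```text
t 42.0 p [ 0.4332 -0.0196  0.1087] x [-0.071 -0.004 -0.997] y [ 0.997  0.001 -0.071] z [ 0.001 -1.     0.004] F [-0.8 -0.  -2.3] g 0.742
tool delta [ 0.0077 -0.0001 -0.0013] jaw ang -89.93
turn 0.0012 delta after turn [ 0.0077 -0.0001 -0.0013]
```

View pics/e2.png

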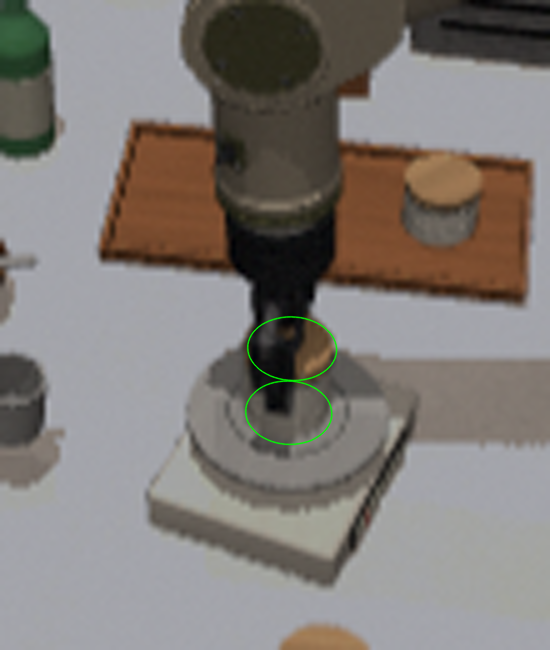

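Emit:
play_rows(
  increments="0.002 0 0 0;0.002 0 -0.001 0;0.002 0 0 0;0.002 0 0 0;0.001 0 0 0;0 0 0 0;0 0 0 0",
)

```text
clock: 42.75
position: [0.4333, -0.0188, 0.1001]
ee_rot: [-0.481, -0.516, 0.518, -0.484]
ft_force: [-0.7, -1.0, 0.1]
grip_width: 0.741
```

```bash
python3 go.py .4326 -.0184 .101 -90
```

```text
t 42.75 p [ 0.4333 -0.0188  0.1001] x [-0.069 -0.004 -0.998] y [ 0.998  0.001 -0.069] z [ 0.001 -1.     0.004] F [-0.7 -1.   0.1] g 0.741
tool delta [-0.0009 -0.0008 -0.0004] jaw ang -89.95
turn 0.0009 delta after turn [-0.0009 -0.0008 -0.0004]
```

Load transferred (Fz ≈ 0). Release and wait.

Emit:
play_rows(
  increments="0 0 0 0;0 0 0 0;0 0 0 0;0 0 0 0;0 0 0 0;0 0 0 0;0 0 0 0;0 0 0 0;0 0 0 0;0 0 0 0;0 0 0 0;0 0 0 0;0 0 0 0;0 0 0 0;0 0 0 0;0 0 0 0;0 0 0 0;0 0 0 0;0 0 0 0;0 0 0 0",
  hand=-1,
)

```text
clock: 44.75
position: [0.434, -0.0185, 0.1004]
ee_rot: [-0.482, -0.516, 0.517, -0.484]
ft_force: [0.1, 0.0, 0.0]
grip_width: 1.0
```

```bash
python3 go.py .4326 -.0184 .101 -90
python3 - <<'E'
from ov import *
s=camera("side");draw(s,[((0,255,0),can(.4326,-.0184,.068,.0678))],280,130,110,130,5,"pics/e3.png")
E
```

```text
t 44.75 p [ 0.434  -0.0185  0.1004] x [-0.068 -0.004 -0.998] y [ 0.998  0.001 -0.068] z [ 0.001 -1.     0.004] F [0.1 0.  0. ] g 1.0
tool delta [-0.0005 -0.0014 -0.0001] jaw ang -89.93
turn 0.0012 delta after turn [-0.0005 -0.0014 -0.0001]
```

View pics/e3.png

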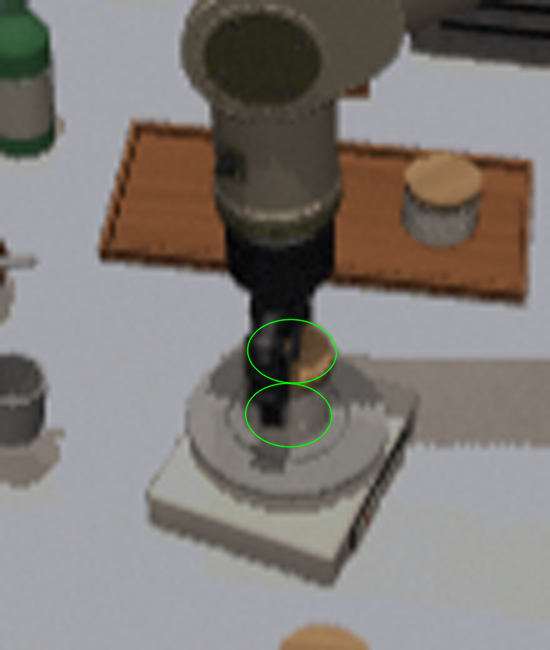

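Emit:
play_rows(
  increments="0 0 0 0;0 0 0 0;0 0 0 0;0 0 0 0;0 0 0 0;0 0 0 0;-0.003 0 0 0;-0.005 0 0 0;-0.01 0 0 0;-0.015 0 0 0;-0.02 0 0 0;-0.02 0 0 0;-0.01 0 0 0;0 0 0 0;0 0 0 0",
  hand=1,
)

```text
clock: 46.3
position: [0.4382, -0.018, 0.1878]
ee_rot: [-0.481, -0.517, 0.518, -0.483]
ft_force: [-0.3, 0.5, -3.4]
grip_width: 0.738
```

```bash
python3 go.py .4545 -.315 .16 -90
```

```text
t 46.3 p [ 0.4382 -0.018   0.1878] x [-0.071 -0.004 -0.997] y [ 0.997  0.001 -0.071] z [ 0.002 -1.     0.004] F [-0.3  0.5 -3.4] g 0.738
tool delta [0.0277 0.0178 0.2969] jaw ang -89.9
turn 0.0017 delta after turn [0.0276 0.0183 0.2969]
```

Emit:
play_rows(
  increments="0 0.001 0.006 0;0 0.001 0.012 0;0 0.001 0.018 0;0 0.001 0.02 0;0 0.001 0.02 0;0 0.001 0.02 0;0 0.001 0.02 0;0 0.001 0.02 0;0 0.001 0.02 0;0 0.001 0.02 0;0 0.001 0.02 0;0 0.001 0.02 0;0 0.001 0.02 0;0 0.001 0.016 0;0 0.001 0.01 0;0 0.001 0.005 0;0 0 0 0;0 0 0 0",
)

```text
clock: 48.1
position: [0.4442, -0.3091, 0.1744]
ee_rot: [-0.478, -0.521, 0.524, -0.475]
ft_force: [-1.2, 0.3, -3.3]
grip_width: 0.737
```

```bash
python3 go.py .4545 -.315 .06 -90
```

```text
t 48.1 p [ 0.4442 -0.3091  0.1744] x [-0.093  0.    -0.996] y [ 0.996 -0.006 -0.093] z [-0.006 -1.     0.   ] F [-1.2  0.3 -3.3] g 0.737
tool delta [0.1129 0.0209 0.0058] jaw ang -90.33
turn -0.0058 delta after turn [0.1129 0.0209 0.0059]
```

Emit:
play_rows(
  increments="0.006 0.003 0.002 0;0.012 0.004 0.002 0;0.015 0.004 0.001 0;0.015 0.004 0 0;0.015 0.003 0 0;0.015 0 0 0;0.012 0 0 0;0.008 0 0 0;0.004 0 0 0;0 0 0 0;0 0 0 0",
)

```text
clock: 49.2
position: [0.454, -0.3099, 0.0594]
ee_rot: [0.476, 0.524, -0.522, 0.475]
ft_force: [0.4, -0.6, -3.5]
grip_width: 0.74
```

```bash
python3 go.py .4545 -.315 .041 -90
```

```text
t 49.2 p [ 0.454  -0.3099  0.0594] x [-0.096  0.003 -0.995] y [ 0.995  0.001 -0.096] z [ 0.    -1.    -0.003] F [ 0.4 -0.6 -3.5] g 0.74
tool delta [0.0182 0.0023 0.0051] jaw ang -89.99
turn 0.0003 delta after turn [0.0182 0.0023 0.0051]
```

Emit:
play_rows(
  increments="0.003 0.001 0.003 0;0.005 0.001 0.002 0;0.005 0 0 0;0.004 0 0 0;0.002 0 0 0;0.0015 0 0 0;0.0015 0 0 0;0 0 0 0;0 0 0 0",
)

```text
clock: 50.1
position: [0.4557, -0.3164, 0.0419]
ee_rot: [0.477, 0.522, -0.522, 0.476]
ft_force: [-0.7, 0.6, -3.8]
grip_width: 0.739
```

```bash
python3 go.py .4545 -.315 .039 -90;  python3 - <<'E'
from ov import *
s=camera("side");crop(s,300,110,110,110,5,"pics/f1.png")
E
```

```text
t 50.1 p [ 0.4557 -0.3164  0.0419] x [-0.092  0.001 -0.996] y [ 0.996 -0.    -0.092] z [-0.    -1.    -0.001] F [-0.7  0.6 -3.8] g 0.739
tool delta [ 0.003  -0.001  -0.0014] jaw ang -90.01
turn -0.0002 delta after turn [ 0.003  -0.001  -0.0014]
```

View pics/f1.png

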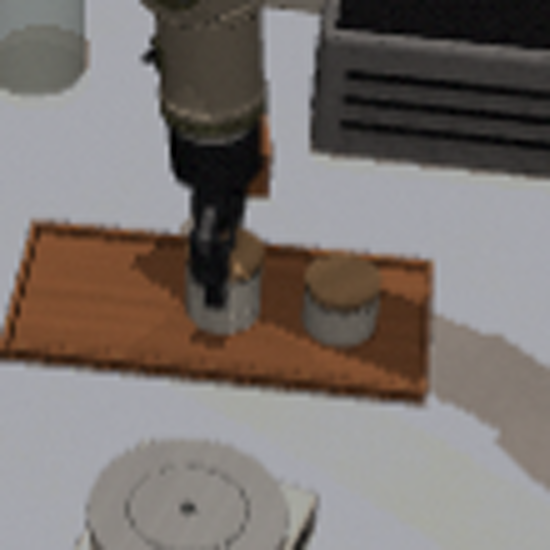

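Emit:
play_rows(
  increments="0.002 0 0 0;0.002 0 0 0;0 0 0 0;0 0 0 0",
)

```text
clock: 50.55
position: [0.4558, -0.3165, 0.0416]
ee_rot: [-0.477, -0.522, 0.522, -0.476]
ft_force: [0.4, -0.6, -3.9]
grip_width: 0.735
```

Emit:
play_rows(
  increments="0 0 0 0;0 0 0 0;0 0 0 0;0 0 0 0;0 0 0 0;0 0 0 0;0 0 0 0",
  hand=-1,
)

```text
clock: 51.25
position: [0.4561, -0.3169, 0.0412]
ee_rot: [-0.477, -0.522, 0.522, -0.477]
ft_force: [0.4, -0.5, -0.8]
grip_width: 0.999
```

Emit:
play_rows(
  increments="-0.005 -0.001 0 0;-0.01 -0.001 0 0;-0.02 -0.002 0 0;-0.03 -0.003 0 0;-0.03 -0.003 0 0;-0.03 -0.003 0 0;-0.03 -0.003 0 0;-0.015 -0.001 0 0;0 0 0 0;0 0 0 0",
)

```text
clock: 52.25
position: [0.4541, -0.3166, 0.2254]
ee_rot: [-0.477, -0.521, 0.522, -0.478]
ft_force: [0.6, 0.2, -0.9]
grip_width: 0.999
```

```bash
python3 go.py .3632 .227 .22 -90;  python3 - <<'E'
from ov import *
s=camera("side");t=camera("top");crop(s,240,100,160,150,4,"pics/f2.png")
crop(t,170,170,100,100,6,"pics/f3.png"); crop(s,280,240,110,90,7,"pics/f4.png")
print(get_obs()["joint_pos"])
E
```

```text
t 52.25 p [ 0.4541 -0.3166  0.2254] x [-0.088 -0.002 -0.996] y [ 0.996 -0.001 -0.088] z [-0.    -1.     0.002] F [ 0.6  0.2 -0.9] g 0.999
tool delta [ 0.0122 -0.0904 -0.5436] jaw ang -90.03
turn -0.0004 delta after turn [ 0.0122 -0.0901 -0.5436]
[ 0.58402287  0.24030948 -0.09925766  1.61069738  0.06755135  1.37004576
 -1.10071386]
```

View pics/f2.png

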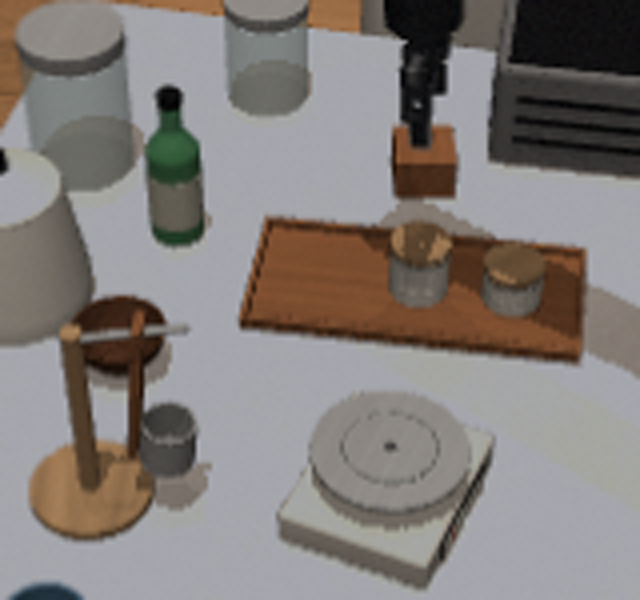

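View pics/f4.png

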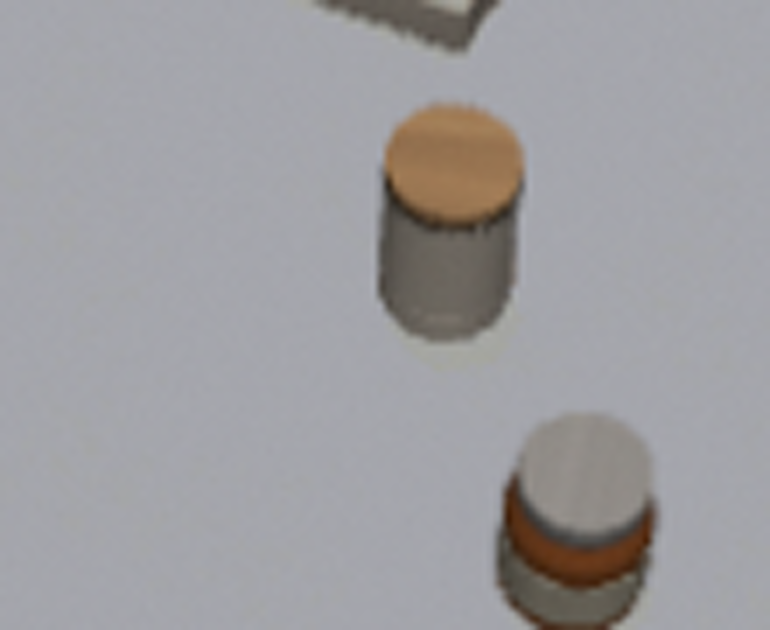

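Emit:
play_rows(
  increments="-0.001 -0.002 -0.01 0;-0.001 -0.003 -0.02 0;-0.001 -0.005 -0.03 0;-0.001 -0.005 -0.032 0;-0.001 -0.005 -0.032 0;-0.001 -0.005 -0.032 0;-0.001 -0.005 -0.032 0;-0.001 -0.005 -0.032 0;-0.001 -0.005 -0.032 0;-0.001 -0.005 -0.032 0;-0.001 -0.005 -0.032 0;-0.001 -0.005 -0.032 0;-0.001 -0.005 -0.032 0;-0.001 -0.005 -0.032 0;-0.001 -0.005 -0.032 0;-0.001 -0.004 -0.026 0;0 -0.003 -0.018 0;0 -0.002 -0.01 0;0 0 0 0;0 0 0 0",
)

```text
clock: 54.35
position: [0.3559, 0.2086, 0.2333]
ee_rot: [0.467, 0.529, -0.528, 0.472]
ft_force: [-0.4, 0.1, -1.1]
grip_width: 1.0
```

```bash
python3 go.py .3632 .227 .13 -90
python3 - <<'E'
from ov import *
print(np.round(get_obs()["joint_pos"],3))
E
```

```text
t 54.35 p [0.3559 0.2086 0.2333] x [-0.117 -0.004 -0.993] y [ 0.993  0.005 -0.117] z [ 0.006 -1.     0.004] F [-0.4  0.1 -1.1] g 1.0
tool delta [ 0.1017  0.0194 -0.0187] jaw ang -89.68
turn 0.0056 delta after turn [ 0.1017  0.0193 -0.0187]
[ 0.078 -0.028 -0.647  1.885 -0.078  1.381 -2.115]
```

Emit:
play_rows(
  increments="0.006 0.004 -0.006 0.003;0.012 0.006 -0.006 0.003;0.015 0.006 -0.004 0;0.015 0.002 0 0;0.015 0 0 0;0.015 0 0 0;0.01 0 0 0;0.005 0 0 0;0 0 0 0;0 0 0 0",
)

```text
clock: 55.35
position: [0.3657, 0.2217, 0.1283]
ee_rot: [-0.47, -0.525, 0.533, -0.467]
ft_force: [-0.1, -1.0, -0.7]
grip_width: 1.003
```

```bash
python3 go.py .3632 .227 .066 -90
python3 - <<'E'
from ov import *
s=camera("side");crop(s,270,180,120,120,5,"pics/g1.png")
E
```

```text
t 55.35 p [0.3657 0.2217 0.1283] x [-0.121 -0.004 -0.993] y [ 0.993 -0.011 -0.121] z [-0.011 -1.     0.006] F [-0.1 -1.  -0.7] g 1.003
tool delta [ 0.0621  0.005  -0.0056] jaw ang -90.61
turn -0.0107 delta after turn [ 0.0621  0.0051 -0.0056]
```

View pics/g1.png

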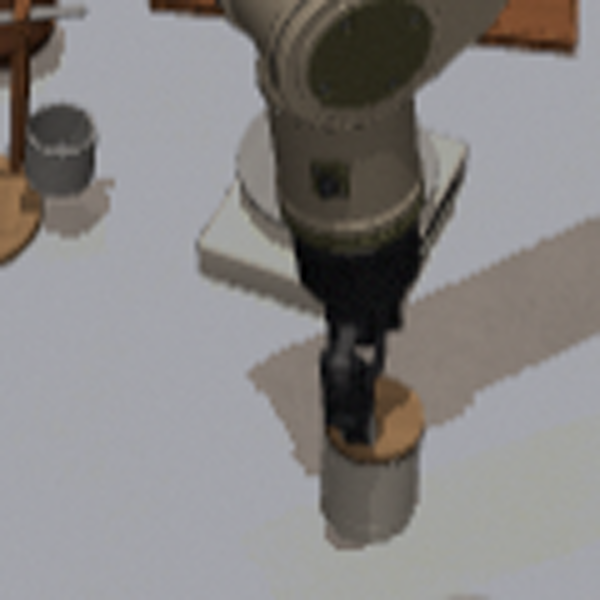

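Emit:
play_rows(
  increments="0 0.001 -0.003 0;0 0.001 -0.003 0;0.004 0.001 0 0;0.008 0.001 0 0;0.01 0.001 0 0;0.01 0 0 0;0.01 0 0 0;0.008 0 0 0;0.005 0 0 0;0.002 0 0 0;0 0 0 0;0 0 0 0",
)

```text
clock: 56.6
position: [0.3642, 0.2282, 0.0666]
ee_rot: [-0.471, -0.525, 0.533, -0.468]
ft_force: [-0.0, 1.0, 0.3]
grip_width: 0.997
```

```bash
python3 go.py .3632 .227 .066 -90
python3 - <<'E'
from ov import *
s=camera("side");crop(s,270,180,120,120,5,"pics/g2.png")
E
```

```text
t 56.6 p [0.3642 0.2282 0.0666] x [-0.12  -0.004 -0.993] y [ 0.993 -0.011 -0.12 ] z [-0.011 -1.     0.005] F [-0.   1.   0.3] g 0.997
tool delta [ 0.0007 -0.0009  0.0012] jaw ang -90.62
turn -0.0108 delta after turn [ 0.0007 -0.0009  0.0012]
```

View pics/g2.png

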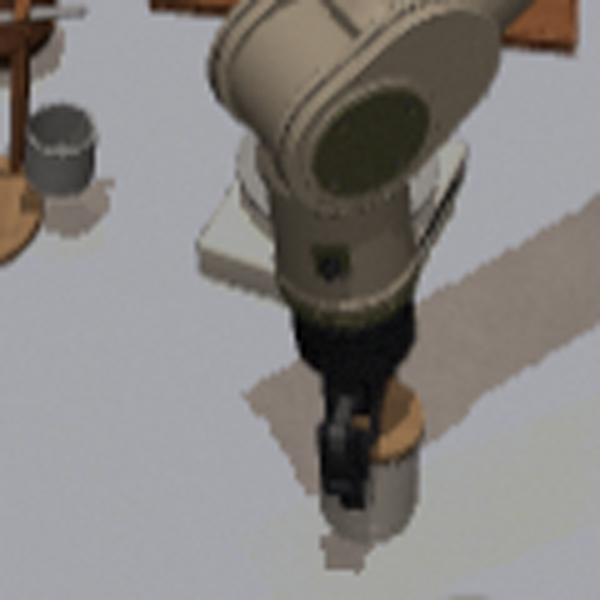

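Emit:
play_rows(
  increments="0 0 0 0;0 0 0 0;0 0 0 0;0 0 0 0;0 0 0 0;0 0 0 0;0 0 0 0;-0.003 0 0 0;-0.005 -0.001 0 0;-0.01 -0.001 0 0;-0.015 -0.002 0 0;-0.02 -0.002 0 0;-0.02 -0.002 0 0;-0.02 -0.002 0 0;-0.02 -0.002 0 0;-0.015 -0.001 0 0;-0.005 0 0 0;0 0 0 0;0 0 0 0",
  hand=1,
  squeeze=60,
)

```text
clock: 58.55
position: [0.3657, 0.2287, 0.2106]
ee_rot: [-0.471, -0.525, 0.532, -0.469]
ft_force: [1.3, 0.1, -4.8]
grip_width: 0.736
```

```bash
python3 go.py .4326 -.0184 .2 -90
```

```text
t 58.55 p [0.3657 0.2287 0.2106] x [-0.118 -0.005 -0.993] y [ 0.993 -0.009 -0.118] z [-0.009 -1.     0.006] F [ 1.3  0.1 -4.8] g 0.736
tool delta [0.0039 0.07   0.2464] jaw ang -90.5
turn -0.0088 delta after turn [0.0041 0.0678 0.247 ]
```

Emit:
play_rows(
  increments="-0.001 0.001 0.005 0;-0.001 0.003 0.01 0;-0.001 0.004 0.015 0;-0.001 0.005 0.017 0;-0.001 0.005 0.017 0;-0.001 0.005 0.017 0;-0.001 0.005 0.017 0;-0.001 0.005 0.017 0;-0.001 0.005 0.017 0;-0.001 0.005 0.017 0;-0.001 0.005 0.017 0;-0.001 0.005 0.017 0;-0.001 0.004 0.014 0;0 0.003 0.01 0;0 0.002 0.007 0;0 0.001 0.004 0;0 0 0.002 0;0 0 0 0;0 0 0 0",
)

```text
clock: 60.45
position: [0.4252, -0.0131, 0.2095]
ee_rot: [-0.467, -0.527, 0.538, -0.463]
ft_force: [0.0, -0.2, -4.1]
grip_width: 0.737
```

```bash
python3 go.py .4326 -.0184 .160 -90
```

```text
t 60.45 p [ 0.4252 -0.0131  0.2095] x [-0.135 -0.006 -0.991] y [ 0.991 -0.015 -0.135] z [-0.014 -1.     0.008] F [ 0.  -0.2 -4.1] g 0.737
tool delta [0.0481 0.0141 0.0048] jaw ang -90.79
turn -0.0138 delta after turn [0.0481 0.014  0.0049]
```

Emit:
play_rows(
  increments="0.006 0.003 0.002 0;0.01 0.004 0.002 0;0.012 0.004 0 0;0.01 0.003 0 0;0.006 0.001 0 0;0.003 0 0 0;0 0 0 0;0 0 0 0",
)

```text
clock: 61.25
position: [0.4337, -0.0166, 0.1554]
ee_rot: [-0.466, -0.529, 0.538, -0.463]
ft_force: [0.6, 0.3, -4.7]
grip_width: 0.733
```

```bash
python3 go.py .4346 -.0184 .146 -90;python3 - <<'E'
from ov import *
s=camera("side");draw(s,[((0,255,0),can(.4326,-.0184,.106,.09))],280,110,110,140,5,"pics/g3.png")
E
```

```text
t 61.25 p [ 0.4337 -0.0166  0.1554] x [-0.137 -0.005 -0.991] y [ 0.991 -0.012 -0.137] z [-0.011 -1.     0.007] F [ 0.6  0.3 -4.7] g 0.733
tool delta [0.0092 0.0022 0.0017] jaw ang -90.66
turn -0.0115 delta after turn [0.0092 0.0022 0.0017]
```

View pics/g3.png

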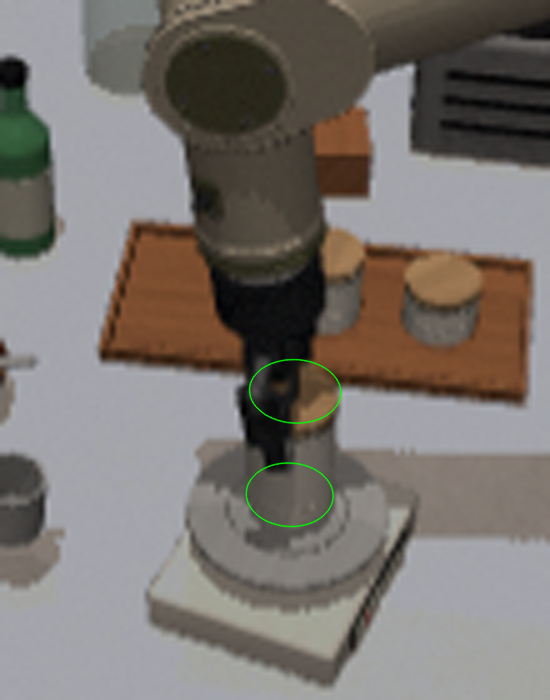

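Emit:
play_rows(
  increments="0.003 0.001 0.001 0;0.004 0.001 0.001 0;0.003 0.001 0 0;0.003 0 0 0;0.002 0 0 0;0.002 0 0 0;0.002 0 0 0;0.002 0 0 0;0.002 0 0 0;0 0 0 0;0 0 0 0",
)

```text
clock: 62.4
position: [0.4356, -0.019, 0.1327]
ee_rot: [-0.467, -0.527, 0.537, -0.465]
ft_force: [-0.7, 0.4, 0.8]
grip_width: 0.736
```

```bash
python3 go.py .4346 -.0184 .13 -90
```

```text
t 62.4 p [ 0.4356 -0.019   0.1327] x [-0.131 -0.006 -0.991] y [ 0.991 -0.013 -0.131] z [-0.012 -1.     0.007] F [-0.7  0.4  0.8] g 0.736
tool delta [ 0.0028 -0.0007 -0.0006] jaw ang -90.68
turn -0.0118 delta after turn [ 0.0028 -0.0006 -0.0007]
```

Emit:
play_rows(
  increments="0 0 0 0;0 0 0 0;0 0 0 0;0 0 0 0;0 0 0 0;0 0 0 0;0 0 0 0;0 0 0 0;0 0 0 0;0 0 0 0;0 0 0 0;0 0 0 0;0 0 0 0;0 0 0 0;0 0 0 0;0 0 0 0;0 0 0 0;0 0 0 0;0 0 0 0;0 0 0 0",
  hand=-1,
)

```text
clock: 64.4
position: [0.4356, -0.019, 0.1329]
ee_rot: [-0.467, -0.527, 0.537, -0.465]
ft_force: [-0.8, 0.5, -0.4]
grip_width: 1.003
```

```bash
python3 go.py .4346 -.0184 .13 -90;python3 - <<'E'
from ov import *
s=camera("side");draw(s,[((0,255,0),can(.4326,-.0184,.106,.064))],280,110,110,140,5,"pics/g4.png")
E
```

```text
t 64.4 p [ 0.4356 -0.019   0.1329] x [-0.131 -0.006 -0.991] y [ 0.991 -0.013 -0.131] z [-0.012 -1.     0.008] F [-0.8  0.5 -0.4] g 1.003
tool delta [ 0.003  -0.0006 -0.0006] jaw ang -90.67
turn -0.0117 delta after turn [ 0.003  -0.0006 -0.0006]
```

View pics/g4.png

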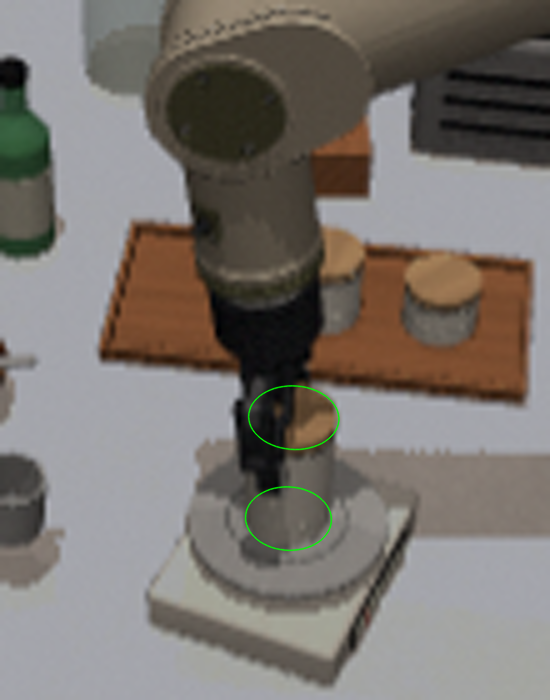

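Emit:
play_rows(
  increments="0 0 0 0;0 0 0 0;0 0 0 0;0 0 0 0;0 0 0 0;0 0 0 0;0 0 0 0;-0.003 0 0 0;-0.005 -0.001 0 0;-0.01 -0.001 0 0;-0.015 -0.002 0 0;-0.02 -0.002 0 0;-0.02 -0.002 0 0;-0.015 -0.002 0 0;-0.005 0 0 0;0 0 0 0;0 0 0 0",
  hand=1,
)

```text
clock: 66.15
position: [0.436, -0.0179, 0.2314]
ee_rot: [-0.466, -0.528, 0.537, -0.464]
ft_force: [0.9, -0.1, -3.8]
grip_width: 0.736
```

```bash
python3 go.py .556 -.308 .215 -90
```

```text
t 66.15 p [ 0.436  -0.0179  0.2314] x [-0.135 -0.006 -0.991] y [ 0.991 -0.012 -0.135] z [-0.011 -1.     0.007] F [ 0.9 -0.1 -3.8] g 0.736
tool delta [0.0017 0.1245 0.2886] jaw ang -90.62
turn -0.0109 delta after turn [0.0021 0.1214 0.2899]
```

Emit:
play_rows(
  increments="-0.001 0.003 0.006 0;-0.001 0.005 0.012 0;-0.001 0.008 0.018 0;-0.001 0.008 0.02 0;-0.001 0.008 0.02 0;-0.001 0.008 0.02 0;-0.001 0.008 0.02 0;-0.001 0.008 0.02 0;-0.001 0.008 0.02 0;-0.001 0.008 0.02 0;-0.001 0.008 0.02 0;-0.001 0.008 0.02 0;-0.001 0.008 0.02 0;0 0.007 0.015 0;0 0.005 0.01 0;0 0.002 0.006 0;0 0.001 0.003 0;0 0 0 0;0 0 0 0",
)

```text
clock: 68.05
position: [0.5427, -0.3183, 0.2156]
ee_rot: [-0.462, -0.531, 0.545, -0.455]
ft_force: [0.4, -0.2, -3.5]
grip_width: 0.737
```

```bash
python3 go.py .556 -.308 .12 -90
```

```text
t 68.05 p [ 0.5427 -0.3183  0.2156] x [-0.158 -0.004 -0.987] y [ 0.987 -0.021 -0.158] z [-0.02  -1.     0.007] F [ 0.4 -0.2 -3.5] g 0.737
tool delta [ 0.0923  0.028  -0.0113] jaw ang -91.13
turn -0.0198 delta after turn [ 0.0922  0.0282 -0.011 ]
```

Emit:
play_rows(
  increments="0.006 0.004 -0.003 0;0.01 0.006 -0.004 0;0.014 0.006 -0.003 0;0.014 0.005 0 0;0.014 0.004 0 0;0.012 0.001 0 0;0.008 0 0 0;0.004 0 0 0;0 0 0 0;0 0 0 0",
)

```text
clock: 69.05
position: [0.5562, -0.3057, 0.1216]
ee_rot: [-0.461, -0.533, 0.544, -0.455]
ft_force: [0.8, -0.4, -4.5]
grip_width: 0.739
```

```bash
python3 go.py .556 -.308 .078 -90;python3 - <<'E'
from ov import *
s=camera("side");crop(s,280,90,130,120,5,"pics/k1.png")
E
```

```text
t 69.05 p [ 0.5562 -0.3057  0.1216] x [-0.16  -0.003 -0.987] y [ 0.987 -0.017 -0.16 ] z [-0.017 -1.     0.006] F [ 0.8 -0.4 -4.5] g 0.739
tool delta [0.0431 0.0068 0.0021] jaw ang -90.96
turn -0.0168 delta after turn [0.0431 0.0067 0.0021]
```

View pics/k1.png

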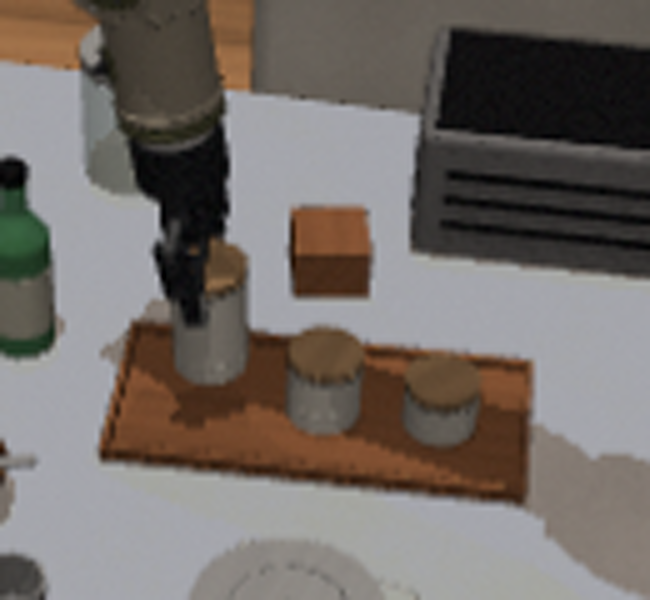

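Emit:
play_rows(
  increments="0.004 0.001 0.001 0;0.008 0.001 0.001 0;0.01 0.002 0 0;0.008 0.002 0 0;0.005 0.001 0 0;0.003 0 0 0;0.002 0 0 0;0 0 0 0;0 0 0 0",
)

```text
clock: 70.0
position: [0.5573, -0.3085, 0.0783]
ee_rot: [-0.462, -0.532, 0.544, -0.456]
ft_force: [0.3, -1.3, -4.0]
grip_width: 0.734
```

```bash
python3 go.py .556 -.308 .076 -90
```

```text
t 70.0 p [ 0.5573 -0.3085  0.0783] x [-0.158 -0.004 -0.987] y [ 0.987 -0.018 -0.158] z [-0.017 -1.     0.007] F [ 0.3 -1.3 -4. ] g 0.734
tool delta [ 0.0025 -0.001  -0.0005] jaw ang -90.98
turn -0.0171 delta after turn [ 0.0025 -0.0009 -0.0006]
```

Emit:
play_rows(
  increments="0.002 0 0 0;0.002 0 0 0;0 0 0 0;0 0 0 0",
)

```text
clock: 70.4
position: [0.5578, -0.3089, 0.0774]
ee_rot: [-0.462, -0.531, 0.543, -0.457]
ft_force: [0.0, 0.5, -4.2]
grip_width: 0.738
```

```bash
python3 go.py .556 -.308 .074 -90;python3 - <<'E'
from ov import *
s=camera("side");crop(s,280,90,130,120,5,"pics/k2.png")
E
```

```text
t 70.4 p [ 0.5578 -0.3089  0.0774] x [-0.155 -0.005 -0.988] y [ 0.988 -0.018 -0.155] z [-0.017 -1.     0.008] F [ 0.   0.5 -4.2] g 0.738
tool delta [ 0.0036 -0.0013 -0.0009] jaw ang -90.98
turn -0.017 delta after turn [ 0.0036 -0.0013 -0.0009]
```

View pics/k2.png

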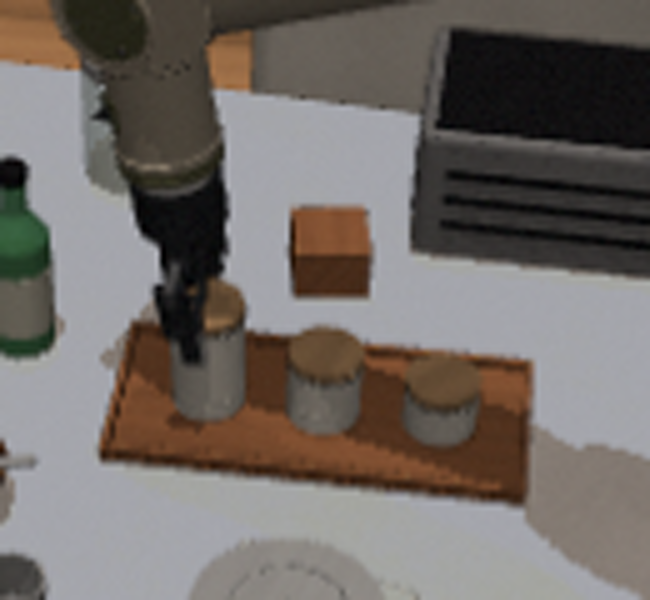

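Emit:
play_rows(
  increments="0.003 0 0 0;0.003 0 0 0;0 0 0 0",
)

```text
clock: 70.75
position: [0.5582, -0.309, 0.0772]
ee_rot: [-0.463, -0.53, 0.543, -0.458]
ft_force: [0.9, 0.3, -4.9]
grip_width: 0.736
```

Emit:
play_rows(
  increments="0 0 0 0;0 0 0 0;0 0 0 0;0 0 0 0;0 0 0 0;0 0 0 0;0 0 0 0;0 0 0 0",
  hand=-1,
)

```text
clock: 71.55
position: [0.5588, -0.3097, 0.0772]
ee_rot: [-0.463, -0.53, 0.543, -0.458]
ft_force: [-0.1, 0.9, -0.3]
grip_width: 1.0
```

Emit:
play_rows(
  increments="-0.005 0 0 0;-0.01 0 0 0;-0.02 0 0 0;-0.03 0 0 0;-0.03 0 0 0;-0.03 0 0 0;-0.03 0 0 0;-0.02 0 0 0;-0.01 0 0 0;0 0 0 0;0 0 0 0",
)

```text
clock: 72.65
position: [0.5879, -0.3076, 0.2736]
ee_rot: [-0.464, -0.529, 0.542, -0.459]
ft_force: [0.4, 0.2, -0.3]
grip_width: 1.002
```

```bash
python3 go.py .556 -.308 .074 -90;python3 - <<'E'
from ov import *
import pickle
s=camera("side");t=camera("top");pickle.dump((s,t),open("c9.pkl","wb"))
crop(s,240,90,170,150,4,"pics/k3.png");cv2.imwrite("pics/k4.png",t["img"])
E
```

```text
t 72.65 p [ 0.5879 -0.3076  0.2736] x [-0.148 -0.008 -0.989] y [ 0.989 -0.018 -0.148] z [-0.017 -1.     0.011] F [ 0.4  0.2 -0.3] g 1.002
tool delta [ 0.2021 -0.0021 -0.0011] jaw ang -90.97
turn -0.0169 delta after turn [ 0.2021 -0.0021 -0.0017]
```

View pics/k3.png

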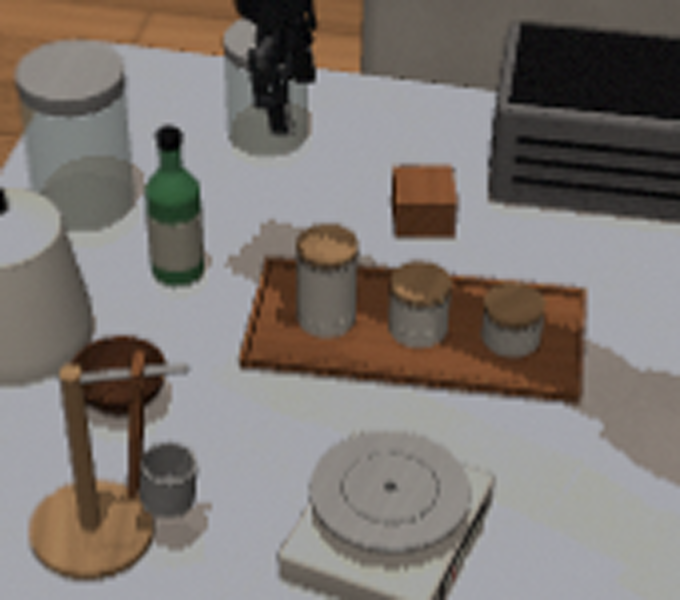

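View pics/k4.png

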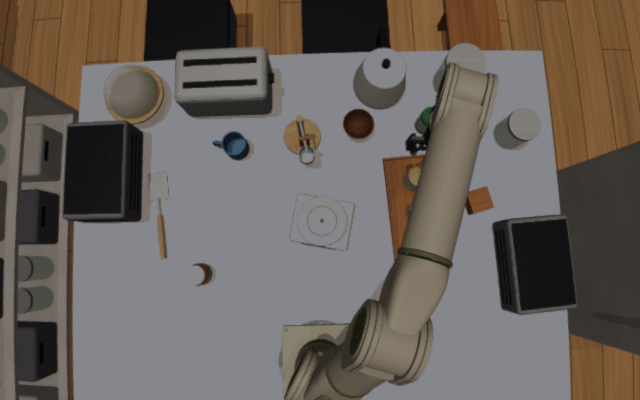

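Run:
```python
from ov import *
import pickle
s,t=pickle.load(open("c9.pkl","rb"))
c=np.array([.4545,-.315]);th=np.radians(3.85)
for n,u,h in(("d",(327,245),.106),("b",(420,284),.068),("a",(514,305),.05)):
    p=onz(s,np.array(u)/4+[240,90]-.4,h+.007); q=p[:2]-c; print(n,np.round(p,4),"tray",np.round([q@[np.cos(th),np.sin(th)],q@[-np.sin(th),np.cos(th)]],4))
G=[((0,255,0),can(.555,-.309,.106,.007)+can(.4555,-.3165,.068,.007)+can(.3555,-.324,.05,.007))]
draw(s,G,290,130,110,70,7,"pics/k5.png")
print(np.round(get_obs()["joint_velocities"],3))
```

```text
d [ 0.5552 -0.3046  0.113 ] tray [0.1011 0.0037]
b [ 0.4559 -0.3088  0.075 ] tray [0.0018 0.0061]
a [ 0.3561 -0.3183  0.057 ] tray [-0.0984  0.0033]
[0.001 0.003 0.002 0.007 0.001 0.    0.   ]
```

View pics/k5.png

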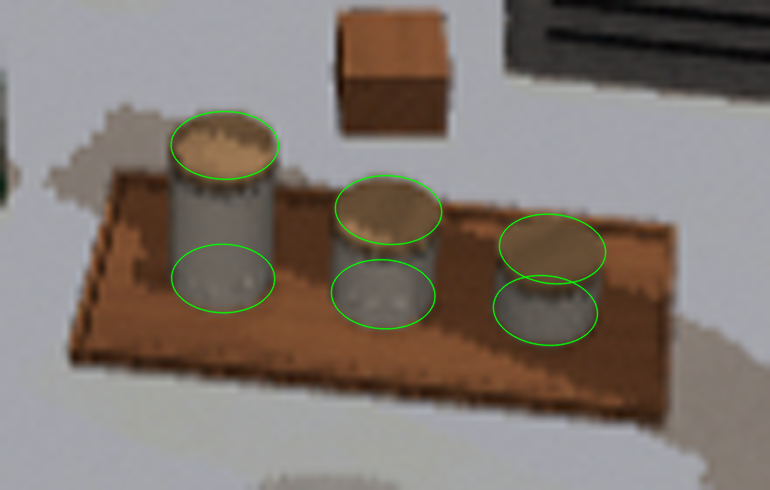

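All three canisters stand upright inside the tray, the scoop hangs on the peg and the pan is empty. I'm handing in.

```bash
python3 -c "
from workcell import workorder
print(workorder.hand_in())"
```

```text
the job is handed in; nothing more can be done
None
```

I hung the scoop by its eye on the peg. Then I weighed the three canisters that are there (a, b and d; c is absent) from shortest to tallest and stood each one in the tray. The job was handed in at about 73 s of the 210 s allowed; the hand-in reports no verdict.

**Last checks:**
- **Scoop and pan:** the pictures show the scoop hanging free with its cup away from the post, and the pan empty.
- **Canisters in the tray:** all three stand upright about 0.10 m apart along the tray's length, within about 6 mm of its centre line.
- **Bystanders:** they look unmoved in the pictures, though I did not measure them.
- **Weighing:** each canister sat within about 3 mm of the pan's centre by picture and tool position. It was lowered until the pan carried its weight, then released for about 2 s. I cannot read the pan's sinking directly. From the tool heights I estimate about 10 mm at most, well short of the stop.

**What disagreed or went off:**
- **Canister b:** it was knocked about 4 cm aside during the run, so I re-measured it before grasping.
- **Tool tilt:** the tool's tilt drifted up to about 9° over the run. It turned in the plane of the pads, so the canisters still came down upright.
- **Tray placing:** for all three canisters, the wrist force showed no clear contact with the tray floor before I let go, so each may have dropped a millimetre or so.
- **Position check:** the side camera puts the canisters 4 to 8 mm off the tool's own position in y, which is well inside the limits.

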